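Load carbon bars on the purge rail, then set and lock the gas regulator

ROBOT

A 6-joint arm with a two-finger parallel gripper is mounted at the origin on the work surface. World frame = base frame: x ahead of the robot, y to its left, z up, the work surface at z = 0. Lengths are in m, angles in rad, forces in N, time in s.
With the tool pointing down it reaches from about 0.35 to 0.8 m from the base axis. Payload 7.3 kg.
Tool frame: the origin (TCP) lies on the centre line of the jaws, within the pads' length; the fingertips stand 19 mm ahead of it and the grasp point (between the pads) is the TCP; z points along the fingers, y is the direction in which the jaws open and shut (so a half turn about z gives the same grasp; the last joint's range is limited). The gripper opens to 85 mm and grips with 20 to 120 N. Pads are 22 mm wide; open, the fingers measure 114 mm over their backs; the gripper's body (76 mm by 85 mm) begins 54 mm behind the grasp point. The pads swing forward as they close: fully open they stand 13 mm farther back than shut.
Start: joints at [1.04, 0.342, 1.524, -0, 1.275, -0.146], TCP at [0.197, 0.487, 0.25] pointing down, gripper open.
Joint ranges: [-2.53, 2.53], [-0.77, 2.02], [0.04, 2.7], [-1, 4.14], [0.28, 2.66], [-3.11, 3.11]. Speed limits (rad/s): [2.57, 2.57, 3.14, 3.14, 3.14, 3.14].

INTERFACE

Orientations are given as a rotation vector (axis times angle).
In Python, from rig import ctrl, viewer, order gives the robot as it stands.
- The arm moves only by the shell command python3 -m crank 'ROWS'. ROWS is JSON, a list of rows, each an object of numbers: "tx", "ty", "tz": the shift along the tool's x, y, z in m; "spin": the turn about the tool's z in degrees; "grip": the opening, from 0 (shut) to 1 (fully open). In form: [{"tx": .., "ty": .., "tz": .., "spin": .., "grip": ..}, ...]. A call has 1 to 20 rows; each row is the pose to reach, as a shift and turn from the pose commanded when the call began, along the tool's axes at that moment; what a row does not reach only later rows make up. A row lasts 1/12 s, in which the tool goes at most 41.7 mm and 7.16 degrees, less where a joint would pass 70% of its speed; a pose out of reach is approached as far as the arm can. A call with a gripper value outside its range is refused whole. The fingers move at their own pace and stop on an object; the grip force is fixed at half the most. Time passes only in rows, so rows that repeat a pose let the fingers close. It gives the time, the measured TCP pose, the force and the opening at its end, in the units of the state.
- ctrl.observe(): the state, without advancing time (a new reading comes with each control period).
- viewer.get_image(name): name is "scene" or "side" or "wrist"; returns a dict with "frame" (420x560x3 uint8, red, green, blue), "depth" (420x560 float32, m along the optical axis (not along the pixel's ray), 0 where there is no reading), "mtx" (3x3 intrinsics, pixels), "T" (4x4, takes a point from camera to world coordinates). Camera axes: x right, y up, looking along -z (the intrinsics and any distortion apply to the point x, -y, -z); pixel columns grow to the right and rows downward; lengths in m; the calibration is good to about 2 mm. A picture is of the moment at which its call begins.
- order.close_job(): hands the job in, once; it reports no verdict.
The state is a dict: "t": time; "qpos": joint angles; "qvel": joint speeds; "tau": joint torques, N m; "position": TCP position; "tcp_rot": TCP orientation; "contact_force": force on the tool from outside, world axes, zero at the start; "torque": the same for the moment, N m; "grip_width": finger opening in m.
Only numpy, scipy, OpenCV 4.12 (cv2) and the standard library are available. Lean on these libraries where they do the work, as an engineer would, in place of code of your own. Each camera call takes 0.05 s, during which the arm holds its last target.

TASK

Lay every carbon honeycomb bar from the board crosswise on the narrow raised gas rail, each balanced with its middle over a jet of its own and square to the rail. Once they are all on, draw the sliding lock of the regulator fully back, turn the knob until its white pointer stands at the black mark on the bezel, and then push the lock fully home over the knob again. Finish with the knob still at the mark and every bar lying still on its jet, and leave the dish, the tube and the jar alone.

Things in the scene. Friction and masses are not known exactly. Their poses are not given: they have to be found in the camera images.
- rail: Fixed raised aluminium gas rail: straight bar 430 mm long (its y), 30 mm wide (its x), flat top 55 mm above the bench, on two feet (plates 90 x 70 x 8 mm with a post) 150 mm either side of the middle. Midway between each two jets a low cross fin stands on the top: 8 mm high, 5 mm thick along the rail, 22 mm wide. Origin on the bench under its middle, z up.
- jet0 (a point): Gas jet 0: a flush dark ring 20 mm across with a hole, on the flat top of the rail, midway across its width; five of them, 90 mm apart along the rail (jet 0 at its -y end). The point lies on the rail's top, 55 mm above the bench; axes as the rail.
- jet1 (a point): Gas jet 1: a flush dark ring 20 mm across with a hole, on the flat top of the rail, midway across its width; five of them, 90 mm apart along the rail (jet 0 at its -y end). The point lies on the rail's top, 55 mm above the bench; axes as the rail.
- jet2 (a point): Gas jet 2: a flush dark ring 20 mm across with a hole, on the flat top of the rail, midway across its width; five of them, 90 mm apart along the rail (jet 0 at its -y end). The point lies on the rail's top, 55 mm above the bench; axes as the rail.
- jet3 (a point): Gas jet 3: a flush dark ring 20 mm across with a hole, on the flat top of the rail, midway across its width; five of them, 90 mm apart along the rail (jet 0 at its -y end). The point lies on the rail's top, 55 mm above the bench; axes as the rail.
- jet4 (a point): Gas jet 4: a flush dark ring 20 mm across with a hole, on the flat top of the rail, midway across its width; five of them, 90 mm apart along the rail (jet 0 at its -y end). The point lies on the rail's top, 55 mm above the bench; axes as the rail.
- board: Fixed flat grey board 150 (x) x 460 (y) x 4 mm on the bench, where the carbon bars lie at the start. Origin on the bench under its middle.
- bar0: Black carbon honeycomb bar, 110 mm long (its x), square section 30 x 30 mm (y, z), about 0.10 kg; origin at its middle. All bars are alike and may lie on any long face; 3 to 5 are present.
- bar1: Black carbon honeycomb bar, 110 mm long (its x), square section 30 x 30 mm (y, z), about 0.10 kg; origin at its middle. All bars are alike and may lie on any long face; 3 to 5 are present.
- bar2: Black carbon honeycomb bar, 110 mm long (its x), square section 30 x 30 mm (y, z), about 0.10 kg; origin at its middle. All bars are alike and may lie on any long face; 3 to 5 are present.
- bar3: Black carbon honeycomb bar, 110 mm long (its x), square section 30 x 30 mm (y, z), about 0.10 kg; origin at its middle. All bars are alike and may lie on any long face; 3 to 5 are present.
- bar4: Black carbon honeycomb bar, 110 mm long (its x), square section 30 x 30 mm (y, z), about 0.10 kg; origin at its middle. All bars are alike and may lie on any long face; 3 to 5 are present.
- console: Fixed regulator console: grey box 235 (x) x 130 (y) x 50 mm with knob, mark and lock on its flat top; origin on the bench under its middle. The knob's axis is 55 mm to its +x; the lock slides along its x.
- knob (a joint): Angle of the regulator knob, rad, 0 to 4.2, growing clockwise seen from above. At 0 its pointer stands at +150 degrees (counter-clockwise from the console's +x, seen from above); it is stiff and stays where it is left. It points at the mark when joint knob = 2.618 + joint mark.
- knob_grip (a point): Point on the knob's vertical axis, 78 mm above the bench, at the height to grip. Its x axis is the way the pointer points. The knob: a black round skirt of 68 mm diameter (top 58 mm above the bench) with an upright bar grip on it, 46 mm long (x), 12 mm thick (y), from 58 to 92 mm above the bench; a white pointer line runs from the middle to one end only.
- knob_pointer (a point): Point 40 mm from the knob's axis in the pointer's direction, 58 mm above the bench (just off the skirt's rim).
- mark (a joint): Angle of the set-point mark, a black wedge on the white bezel round the knob that points to the knob, rad, clockwise from above; 0 when it stands on the console's +x side of the knob. It cannot be gripped and does not move in a run.
- mark_point (a point): Point 40 mm from the knob's axis in the mark's direction, about 58 mm above the bench; the knob is set when its pointer point is here.
- lock (a joint): Travel of the sliding lock, m: 0 fully home (its two arms on both sides of the knob), 0.070 fully drawn back (arms clear of the knob), moving towards the console's -x as it grows. Stays where it is left; takes about 2 N.
- lock_handle (a point): Grip point of the lock, 85 mm above the bench: the grey upright grip block of the lock, 22 mm along the slide (x) x 16 mm across (y), from 66 to 100 mm above the bench, best pinched across y. The lock is a steel fork 5 mm thick (61 to 66 mm above the bench); the grip stands 60 mm to the -x side of the knob's axis when fully home.
- dish: Bystander: glass dish 90 mm across, 18 mm high, with black pellets.
- tube: Bystander: black hollow carbon cylinder standing upright, 60 mm across, 75 mm high.
- jar: Bystander: amber glass jar, 68 mm across, 110 mm high.
Not all that is in view belongs to the job. What is shaped like the bar0 but green or turquoise is not meant. What is shaped like the bar4 but yellow is not meant.

How it is judged:
By the outcome, as a careful person would: the job done as asked, in the order asked, and still so for the second after the job is handed in, with the robot touching nothing.
Of bar0, bar1, bar2, bar3, bar4 only 3 to 5 are there at a start; the rules pass over those that are not, and their reading is None.
At some moment in a run one of bar0, bar1, bar2, bar3, bar4 may be knocked a few centimetres aside while the robot is not near it.
Once in a run the grip may slacken for a moment while it holds something.
It also fails if it takes over 210 s, if anything falls off the work surface, if the arm or the gripper's body presses on something with over 40 N, if the wrist force passes 120 N, or if a joint passes its speed limit or range.

## Working session

There is one attempt and no reset: what is moved stays moved. The work goes in short steps, Python scripts to look and compute and a shell command to move; the robot and the scene stay as the last step left them, time stands still between calls to the robot, and variables do not carry over. Pictures are saved under pics/ and viewed, and the job is handed in when it is done.

```bash
ls -la; mkdir -p pics
python3 - <<'E'
from rig import ctrl, viewer
import cv2
print(ctrl.observe())
for n in ["scene","side","wrist"]:
    d=viewer.get_image(n); cv2.imwrite(f"pics/{n}0.png",d["frame"][:,:,::-1]); print(n,d["mtx"].tolist(),d["T"].round(4).tolist())
E
```

```text
total 12
drwxr-xr-x  3 agent agent 4096 Dec  7 13:30 .
drwxr-xr-x 23 root  root  4096 Dec  7 13:29 ..
drwxr-xr-x  2 agent agent 4096 Dec  7 13:30 pics
{'t': 0.0, 'qpos': array([ 1.03999706e+00,  3.42710509e-01,  1.52504060e+00,  1.09247702e-06,
        1.27540600e+00, -1.45984602e-01]), 'qvel': array([ 2.05928254e-04, -4.17558930e-05, -1.35985082e-03, -6.02150757e-04,
       -1.85639102e-04,  2.16404258e-04]), 'tau': array([ 2.36691762e-03, -4.33688593e+01, -2.46008366e+01,  2.82733811e-05,
        7.90711201e-03,  5.19766843e-05]), 'position': array([0.19685326, 0.48628212, 0.24962405]), 'tcp_rot': array([-6.00643582e-01, -3.08310836e+00,  2.31716127e-03]), 'contact_force': array([0.76030231, 0.561463  , 0.15392713]), 'torque': array([-0.01846799, -0.02591514,  0.00747575]), 'grip_width': 0.08526398107013}
scene [[445.72856592262525, 0.0, 283.47181798600826], [0.0, 445.72856592262525, 209.52803182966935], [0.0, 0.0, 1.0]] [[0.7797, -0.3195, 0.5385, 1.1492], [0.626, 0.4146, -0.6605, -0.8281], [-0.0122, 0.8521, 0.5233, 0.6952], [0.0, 0.0, 0.0, 1.0]]
side [[423.628919648662, 0.0, 279.25259134195096], [0.0, 423.628919648662, 206.36953333459934], [0.0, 0.0, 1.0]] [[0.9815, 0.1346, -0.1361, 0.3723], [-0.1912, 0.721, -0.666, -0.8292], [0.0085, 0.6797, 0.7334, 0.9865], [0.0, 0.0, 0.0, 1.0]]
wrist [[357.1028568523582, 0.0, 275.7592075637592], [0.0, 357.1028568523582, 210.59368552795553], [0.0, 0.0, 1.0]] [[0.3751, -0.8877, -0.2671, 0.1297], [0.927, 0.3589, 0.1091, 0.5143], [-0.001, -0.2885, 0.9575, 0.3729], [0.0, 0.0, 0.0, 1.0]]
```

View pics/scene0.png

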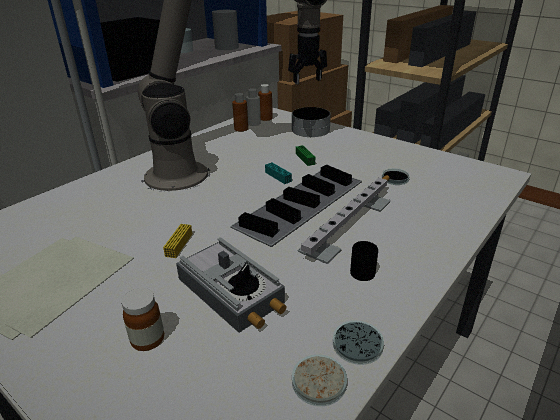

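View pics/side0.png

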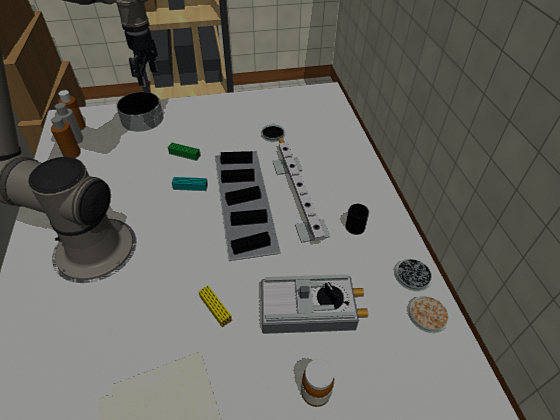

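View pics/wrist0.png

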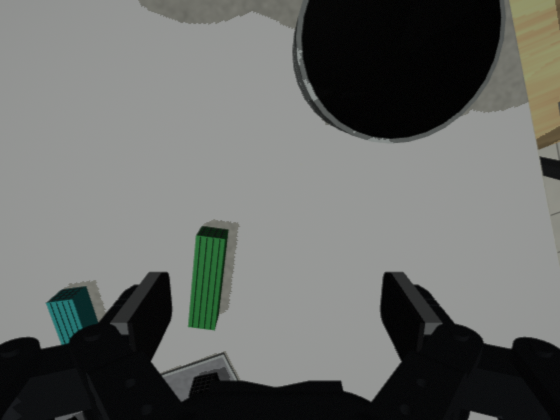

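```bash
cat > h.py <<'E'
import numpy as np, cv2
from rig import ctrl, viewer
def cloud(d):
    K,T=d["mtx"],d["T"]; z=d["depth"].astype(float); v,u=np.mgrid[:z.shape[0],:z.shape[1]]
    p=np.stack([(u-K[0,2])*z/K[0,0],-(v-K[1,2])*z/K[1,1],-z],-1)
    return p@T[:3,:3].T+T[:3,3], z>0
def ray(d,u,v,h):
    K,T=d["mtx"],d["T"]; r=T[:3,:3]@np.array([(u-K[0,2])/K[0,0],-(v-K[1,2])/K[1,1],-1.]); o=T[:3,3]
    return o+r*(h-o[2])/r[2]
def proj(d,p):
    K,T=d["mtx"],d["T"]; c=T[:3,:3].T@(np.asarray(p,float)-T[:3,3]); return K[0,2]+K[0,0]*c[0]/-c[2], K[1,2]-K[1,1]*c[1]/-c[2]
def save(n,img,box=None,s=1):
    if box: img=img[box[1]:box[3],box[0]:box[2]]
    cv2.imwrite("pics/"+n,cv2.resize(np.ascontiguousarray(img[:,:,::-1]),None,fx=s,fy=s,interpolation=cv2.INTER_CUBIC))
def ortho(d,h,x0,x1,y0,y1,res=0.001):
    # top-down picture of plane z=h: rows = x descending, cols = y descending
    c=np.float32([[x1,y1],[x1,y0],[x0,y0],[x0,y1]]); 
    W=int((y1-y0)/res);H=int((x1-x0)/res)
    src=np.float32([proj(d,(a,b,h)) for a,b in c]); M=cv2.getPerspectiveTransform(src,np.float32([[0,0],[W,0],[W,H],[0,H]]))
    return cv2.warpPerspective(d["frame"],M,(W,H))
def state():
    o=ctrl.observe(); R=cv2.Rodrigues(o["tcp_rot"])[0]
    return o,R
E
python3 - <<'E'
from h import *
for n in ["scene","side"]:
    d=viewer.get_image(n); P,ok=cloud(d); f=d["frame"].astype(int)
    val=f.max(-1)
    Z=P[...,2]
    m=ok&(Z>0.026)&(Z<0.042)&(val<70)&(P[...,0]>0.2)&(P[...,0]<0.8)&(abs(P[...,1])<0.5)
    nl,lab,st,c=cv2.connectedComponentsWithStats(m.astype(np.uint8))
    for i in range(1,nl):
        if st[i,4]<60: continue
        q=P[lab==i]; r=cv2.minAreaRect(q[:,:2].astype(np.float32)*1000)
        print(n,c[i].round(),st[i,4],"z",np.median(q[:,2]).round(4),"rect",[np.round(x,1) for x in r])
    m=ok&(abs(Z-0.055)<0.006)&(P[...,0]>0.2)&(P[...,0]<1)&(abs(P[...,1])<0.6)
    nl,lab,st,c=cv2.connectedComponentsWithStats(m.astype(np.uint8))
    for i in range(1,nl):
        if st[i,4]<100: continue
        q=P[lab==i]; r=cv2.minAreaRect(q[:,:2].astype(np.float32)*1000)
        print(n,"Z55",c[i].round(),st[i,4],"z",np.median(q[:,2]).round(4),"rect",[np.round(x,1) for x in r])
d=viewer.get_image("side"); save("side_c.png",d["frame"],(200,110,400,350),3) if 0 else save("side_c.png",d["frame"],(200,110,400,260),4)
save("side_k.png",d["frame"],(240,255,380,345),5)
d=viewer.get_image("scene"); save("scene_k.png",d["frame"],(160,220,300,340),5)
E
```

```text
scene [278. 169.] 113 z 0.0299 rect [array([286.9, 201.6]), array([ 33.1, 109.7]), np.float64(76.3)]
scene [336. 172.] 206 z 0.0334 rect [array([452.4, 299.9]), array([ 37.8, 113.8]), np.float64(80.9)]
scene [318. 182.] 232 z 0.0336 rect [array([446.6, 208.1]), array([ 36.4, 115.4]), np.float64(83.3)]
scene [301. 194.] 264 z 0.0338 rect [array([449.2, 112.7]), array([114.8,  37.6]), np.float64(9.5)]
scene [283. 207.] 296 z 0.0339 rect [array([455.4,  19.1]), array([ 35.5, 112.9]), np.float64(87.9)]
scene [258. 221.] 334 z 0.0339 rect [array([446.8, -78.8]), array([112.1,  35. ]), np.float64(7.4)]
scene [335. 231.] 64 z 0.0393 rect [array([645.3,  15.7]), array([  6.1, 183.4]), np.float64(2.2)]
scene [363. 268.] 144 z 0.0338 rect [array([776.3, -76.7]), array([59.6, 32.9]), np.float64(31.3)]
scene [231. 301.] 537 z 0.0342 rect [array([ 581.1, -358.1]), array([264.3, 114.5]), np.float64(21.0)]
scene Z55 [343. 214.] 1037 z 0.0551 rect [array([627.4, 110.4]), array([ 33.3, 465.4]), np.float64(2.7)]
scene Z55 [209. 256.] 601 z 0.0513 rect [array([ 481.5, -284.3]), array([91.7, 73.4]), np.
[... 536 characters left out ...]
[243. 193.] 307 z 0.0341 rect [array([446.9, 116.8]), array([109.6,  37.4]), np.float64(6.0)]
side [249. 215.] 338 z 0.034 rect [array([452.9,  21.4]), array([ 35.9, 109. ]), np.float64(85.2)]
side [355. 226.] 65 z 0.0341 rect [array([755.4, -79.1]), array([22.1, 54.9]), np.float64(62.7)]
side [250. 241.] 393 z 0.0338 rect [array([443.5, -77. ]), array([109.7,  34.7]), np.float64(7.4)]
side [309. 326.] 295 z 0.0339 rect [array([ 545.2, -366.5]), array([  5.8, 230.1]), np.float64(81.3)]
side Z55 [301. 191.] 974 z 0.0552 rect [array([624.6, 111.1]), array([ 31.4, 460. ]), np.float64(2.9)]
side Z55 [307. 301.] 2365 z 0.0516 rect [array([ 556.4, -305. ]), array([129.7, 233.5]), np.float64(81.7)]
```

View pics/side_c.png

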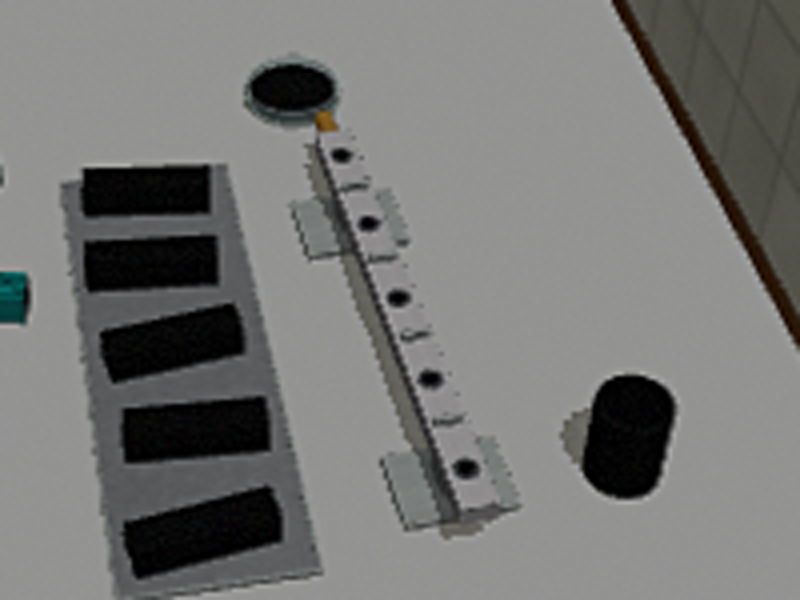

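View pics/side_k.png

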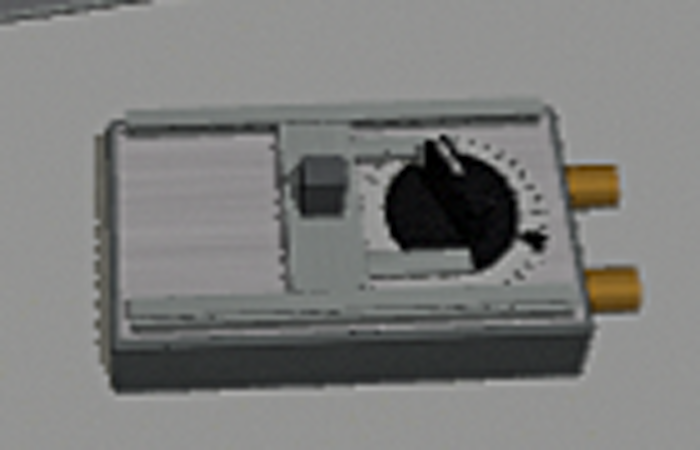

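View pics/scene_k.png

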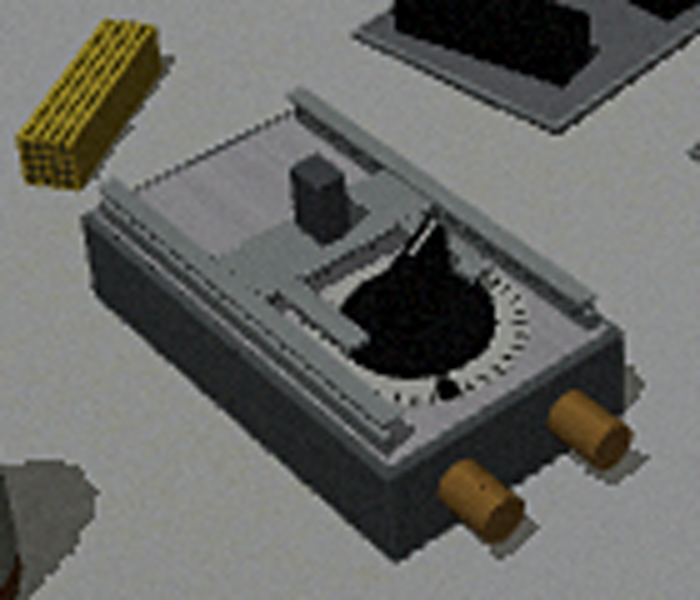

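```bash
cat > meas.py <<'E'
from h import *
def bars(ds,zlo=0.0305,zhi=0.038):
    out=[]
    for n,d in ds.items():
        P,ok=cloud(d); val=d["frame"].astype(int).max(-1); Z=P[...,2]
        m=ok&(Z>zlo)&(Z<zhi)&(val<60)&(P[...,0]>0.36)&(P[...,0]<0.54)&(P[...,1]>-.17)&(P[...,1]<.37)
        nl,lab,st,c=cv2.connectedComponentsWithStats(m.astype(np.uint8))
        for i in range(1,nl):
            if st[i,4]<60: continue
            q=P[lab==i]; (cx,cy),(w,h),a=cv2.minAreaRect(q[:,:2].astype(np.float32)*1000)
            if w<h: a-=90; w,h=h,w
            a=(a+90)%180-90
            print(n,"bar",np.round([cx,cy,w,h,a],1),np.median(q[:,2]).round(4))
def jets(ds):
    for n,d in ds.items():
        P,ok=cloud(d); val=d["frame"].astype(int).max(-1); Z=P[...,2]
        R=(ok&(abs(Z-.055)<.012)&(P[...,0]>.57)&(P[...,0]<.70)&(P[...,1]>-.14)&(P[...,1]<.35)).astype(np.uint8)
        R=cv2.morphologyEx(R,cv2.MORPH_CLOSE,np.ones((5,5)))
        m=(R>0)&(val<75)
        nl,lab,st,c=cv2.connectedComponentsWithStats(m.astype(np.uint8))
        for i in range(1,nl):
            if st[i,4]<8: continue
            print(n,"jet",c[i].round(1),st[i,4],ray(d,*c[i],0.055).round(4))
E
python3 - <<'E'
from meas import *
ds={n:viewer.get_image(n) for n in ["scene","side"]}
bars(ds); jets(ds)
o,R=state(); print(o["t"],R.round(3))
E
```

```text
scene bar [452.6 300.1 112.9  36.7  -8.6] 0.0341
scene bar [446.6 208.5 109.4  37.4  -5.9] 0.0342
scene bar [449.4 114.4 111.8  36.4   8.7] 0.0342
scene bar [455.1  19.2 112.7  33.8  -5.7] 0.0342
scene bar [447.1 -78.6 109.1  35.5   8.4] 0.0342
side bar [450.8 302.9 107.1  35.1  -7.3] 0.0345
side bar [442.4 210.9 109.1  36.   -5.2] 0.0342
side bar [446.7 116.1 109.1  34.9   7.4] 0.0345
side bar [452.9  21.7 108.3  35.2  -5.1] 0.0345
side bar [443.3 -76.3 109.4  34.9   7.2] 0.034
scene jet [347.7 216.6] 262 [0.6488 0.0563 0.055 ]
scene jet [377.7 182.6] 13 [0.619  0.2756 0.055 ]
scene jet [370.9 187.7] 15 [0.6183 0.2351 0.055 ]
scene jet [363.8 194.6] 18 [0.6227 0.1859 0.055 ]
scene jet [356.8 200.5] 11 [0.6243 0.1444 0.055 ]
scene jet [348.8 208. ] 20 [0.628  0.0958 0.055 ]
scene jet [341.2 214.5] 15 [0.6293 0.055  0.055 ]
scene jet [331.8 222.5] 25 [0.6312 0.0066 0.055 ]
scene jet [322.9 229.7] 13 [ 0.6317 -0.0352  0.055 ]
scene jet [313.4 239. ] 31 [ 0.6365 -0.0836  0.055 ]
scene jet [304.  246.8] 13 [ 0.6374 -0.124   0.055 ]
side jet [285.  148.5] 14 [0.6164 0.2789 0.055 ]
side jet [291.8 165.7] 16 [0.6208 0.1883 0.055 ]
side jet [299.  184.3] 18 [0.6245 0.0982 0.055 ]
side jet [307.2 204.4] 20 [0.6296 0.0089 0.055 ]
side jet [316.  226.7] 24 [ 0.6339 -0.081   0.055 ]
0.45 [[-0.927  0.375 -0.   ]
 [ 0.375  0.927  0.   ]
 [ 0.    -0.    -1.   ]]
```

```bash
cat > go.py <<'E'
from h import *
import sys
def go(x,y,z,jaw):
    o,R=state(); d=R.T@(np.array([x,y,z])-o["position"]); cur=np.degrees(np.arctan2(R[1,1],R[0,1]))
    s=-(jaw-cur); s=(s+180)%360-180
    if abs(s)>90: s-=np.sign(s)*180
    print("t %.2f pos %s jaw %.2f grip %.4f F %s"%(o["t"],o["position"].round(4),cur,o["grip_width"],o["contact_force"].round(1)))
    print("tx %.4f ty %.4f tz %.4f spin %.2f"%(*d,s))
if __name__=="__main__": go(*map(float,sys.argv[1:5]))
E
python3 go.py 0.4517 0.3015 0.12 82.1
```

```text
t 0.45 pos [0.197  0.4866 0.2503] jaw 67.95 grip 0.0853 F [-0.6 -0.9 -0.4]
tx -0.3055 ty -0.0760 tz 0.1303 spin -14.15
```

```bash
python3 -m crank '[{"tx":-0.3055,"ty":-0.076,"tz":0.13,"spin":-14.15,"grip":1},{"tx":-0.3055,"ty":-0.076,"tz":0.13,"spin":-14.15,"grip":1},{"tx":-0.3055,"ty":-0.076,"tz":0.13,"spin":-14.15,"grip":1},{"tx":-0.3055,"ty":-0.076,"tz":0.13,"spin":-14.15,"grip":1},{"tx":-0.3055,"ty":-0.076,"tz":0.13,"spin":-14.15,"grip":1},{"tx":-0.3055,"ty":-0.076,"tz":0.13,"spin":-14.15,"grip":1},{"tx":-0.3055,"ty":-0.076,"tz":0.13,"spin":-14.15,"grip":1},{"tx":-0.3055,"ty":-0.076,"tz":0.13,"spin":-14.15,"grip":1},{"tx":-0.3055,"ty":-0.076,"tz":0.13,"spin":-14.15,"grip":1},{"tx":-0.3055,"ty":-0.076,"tz":0.13,"spin":-14.15,"grip":1},{"tx":-0.3055,"ty":-0.076,"tz":0.13,"spin":-14.15,"grip":1},{"tx":-0.3055,"ty":-0.076,"tz":0.13,"spin":-14.15,"grip":1}]'; python3 go.py 0.4517 0.3015 0.12 82.1
python3 -c "
from meas import *
d=viewer.get_image('wrist'); save('w1.png',d['frame'])
P,ok=cloud(d); v=d['frame'].max(-1); m=ok&(abs(P[...,2]-.034)<.004)&(v<60)
nl,lab,st,c=cv2.connectedComponentsWithStats(m.astype(np.uint8))
for i in range(1,nl):
  if st[i,4]>500:
    q=P[lab==i]; print(c[i].round(),st[i,4],cv2.minAreaRect((q[:,:2]*1000).astype(np.float32)),q[:,2].mean())
"
```

```text
t: 1.45
position: [0.4509, 0.3024, 0.1209]
tcp_rot: [0.215, 3.134, 0.001]
contact_force: [0.5, 0.7, 1.2]
grip_width: 0.0854
t 1.45 pos [0.4509 0.3024 0.1209] jaw 82.14 grip 0.0854 F [0.5 0.7 1.2]
tx -0.0009 ty -0.0008 tz 0.0009 spin 0.04
[275. 217.] 7933 ((451.84619140625, 302.47332763671875), (29.556068420410156, 110.3667221069336), 82.17049407958984) 0.033710264167619575
[125. 212.] 6811 ((438.8678894042969, 211.02854919433594), (30.57839012145996, 99.36541748046875), 84.39176177978516) 0.03361953372590816
[ 16. 297.] 2602 ((469.2757873535156, 118.37347412109375), (70.06267547607422, 32.21401596069336), 6.8391947746276855) 0.033428189809572906
```

View pics/w1.png

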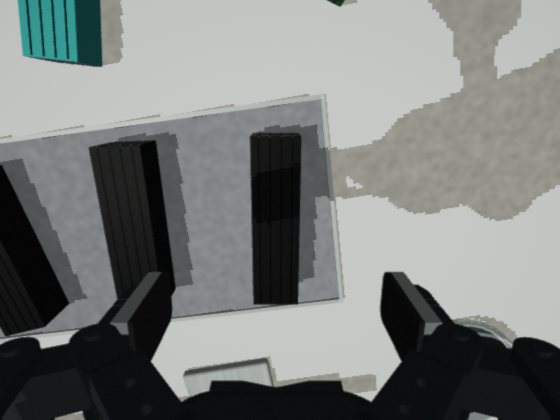

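```bash
python3 -m crank '[{"tx":-0.001,"ty":0,"tz":0.03,"spin":0,"grip":1},{"tx":-0.001,"ty":0,"tz":0.06,"spin":0,"grip":1},{"tx":-0.001,"ty":0,"tz":0.085,"spin":0,"grip":1},{"tx":-0.001,"ty":0,"tz":0.092,"spin":0,"grip":1},{"tx":-0.001,"ty":0,"tz":0.092,"spin":0,"grip":1},{"tx":-0.001,"ty":0,"tz":0.092,"spin":0,"grip":0.2},{"tx":-0.001,"ty":0,"tz":0.092,"spin":0,"grip":0.2},{"tx":-0.001,"ty":0,"tz":0.092,"spin":0,"grip":0.2},{"tx":-0.001,"ty":0,"tz":0.092,"spin":0,"grip":0.2},{"tx":-0.001,"ty":0,"tz":0.092,"spin":0,"grip":0.2},{"tx":-0.001,"ty":0,"tz":0.092,"spin":0,"grip":0.2}]'; python3 go.py 0.6177 0.2773 0.13 92.78
```

```text
t: 2.42
position: [0.4534, 0.3018, 0.0296]
tcp_rot: [0.216, 3.132, 0.002]
contact_force: [-0.7, 0.2, 7.1]
grip_width: 0.0287
t 2.42 pos [0.4534 0.3018 0.0296] jaw 82.09 grip 0.0287 F [-0.7  0.2  7.1]
tx -0.1663 ty -0.0015 tz -0.1001 spin -10.69
```

```bash
python3 -m crank '[{"tx":0,"ty":0,"tz":-0.02,"spin":0,"grip":0.2},{"tx":0,"ty":0,"tz":-0.05,"spin":0,"grip":0.2},{"tx":0,"ty":0,"tz":-0.085,"spin":0,"grip":0.2},{"tx":-0.02,"ty":0,"tz":-0.1,"spin":-2,"grip":0.2},{"tx":-0.05,"ty":-0.001,"tz":-0.1,"spin":-5,"grip":0.2},{"tx":-0.08,"ty":-0.001,"tz":-0.1,"spin":-8,"grip":0.2},{"tx":-0.11,"ty":-0.0015,"tz":-0.1,"spin":-10.7,"grip":0.2},{"tx":-0.14,"ty":-0.0015,"tz":-0.1,"spin":-10.7,"grip":0.2},{"tx":-0.16,"ty":-0.0015,"tz":-0.1,"spin":-10.7,"grip":0.2},{"tx":-0.1663,"ty":-0.0015,"tz":-0.1,"spin":-10.7,"grip":0.2},{"tx":-0.1663,"ty":-0.0015,"tz":-0.1,"spin":-10.7,"grip":0.2}]'
cat > hold.py <<'E'
from meas import *
import sys
o,R=state(); p=o["position"]
d=viewer.get_image('wrist'); save(sys.argv[1],d['frame'])
P,ok=cloud(d); v=d['frame'].max(-1)
lo,hi=(float(a) for a in sys.argv[2:4])
m=ok&(P[...,2]>lo)&(P[...,2]<hi)&(v<60); m[330:]=0; m=cv2.morphologyEx(m.astype(np.uint8),cv2.MORPH_OPEN,np.ones((5,5)))
nl,lab,st,c=cv2.connectedComponentsWithStats(m)
print("tcp",p.round(4))
for i in range(1,nl):
  if st[i,4]>500:
    q=P[lab==i]; r=cv2.minAreaRect((q[:,:2]*1000).astype(np.float32)); print(c[i].round(),st[i,4],[np.round(a,1) for a in r],"z",np.median(q[:,2]).round(4))
E
python3 hold.py w2.png 0.12 0.15;python3 go.py 0.6177 0.2773 0.13 92.78
```

```text
t: 3.33
position: [0.618, 0.2763, 0.1277]
tcp_rot: [0.074, -3.14, 0.0]
contact_force: [-0.6, -0.5, -0.4]
grip_width: 0.0288
tcp [0.618  0.2763 0.1277]
[276. 241.] 15827 [array([595.6, 275.7]), array([69.2, 33.7]), np.float64(2.6)] z 0.1318
t 3.38 pos [0.6167 0.2768 0.1277] jaw 92.76 grip 0.0289 F [-1.1  0.1 -0. ]
tx -0.0010 ty 0.0005 tz -0.0023 spin -0.02
```

View pics/w2.png

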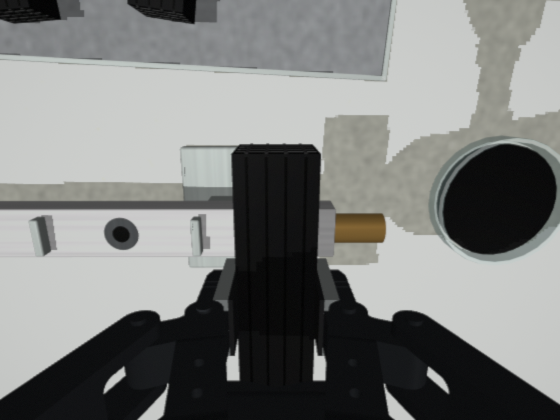

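```bash
python3 -c "
from h import *
d=viewer.get_image('wrist'); print(ray(d,121,234,.055))
"; python3 go.py 0.6193 0.2773 0.081 92.78
```

```text
[0.62171098 0.18667289 0.055     ]
t 3.43 pos [0.616  0.2771 0.1279] jaw 92.80 grip 0.0290 F [-0.8 -0.1 -1. ]
tx -0.0034 ty -0.0000 tz 0.0469 spin 0.02
```

```bash
python3 -m crank '[{"tx":-0.0025,"ty":0,"tz":0.015,"spin":0,"grip":0.2},{"tx":-0.0025,"ty":0,"tz":0.03,"spin":0,"grip":0.2},{"tx":-0.0025,"ty":0,"tz":0.04,"spin":0,"grip":0.2},{"tx":-0.0025,"ty":0,"tz":0.043,"spin":0,"grip":0.2},{"tx":-0.0025,"ty":0,"tz":0.043,"spin":0,"grip":0.2}]'; python3 go.py 0.6193 0.2773 0.081 92.78; python3 hold.py w3.png 0.076 0.10;python3 go.py 0.6193 0.2773 0.081 92.78
```

```text
t: 3.85
position: [0.6184, 0.2774, 0.0845]
tcp_rot: [0.078, -3.138, 0.001]
contact_force: [0.1, -0.0, -1.2]
grip_width: 0.0288
t 3.85 pos [0.6184 0.2774 0.0845] jaw 92.85 grip 0.0288 F [ 0.1 -0.  -1.2]
tx -0.0009 ty -0.0002 tz 0.0035 spin 0.07
tcp [0.6184 0.2774 0.0845]
[276. 238.] 15349 [array([596. , 276.7]), array([69.1, 33.1]), np.float64(2.9)] z 0.0886
t 3.90 pos [0.6191 0.2775 0.0855] jaw 92.83 grip 0.0290 F [ 0.2  0.2 -0.5]
tx -0.0002 ty -0.0002 tz 0.0045 spin 0.05
```

View pics/w3.png

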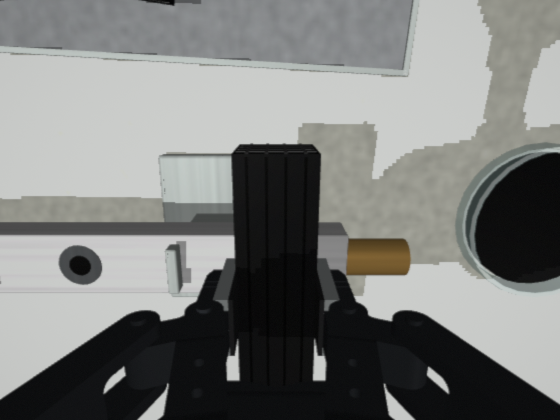

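```bash
python3 -m crank '[{"tx":-0.001,"ty":0,"tz":0.003,"spin":0,"grip":0.2},{"tx":-0.001,"ty":0,"tz":0.0045,"spin":0,"grip":0.2},{"tx":-0.001,"ty":0,"tz":0.0045,"spin":0,"grip":0.2},{"tx":-0.001,"ty":0,"tz":0.0045,"spin":0,"grip":0.4},{"tx":-0.001,"ty":0,"tz":0.0045,"spin":0,"grip":0.52},{"tx":-0.001,"ty":0,"tz":0.0045,"spin":0,"grip":0.6},{"tx":-0.001,"ty":0,"tz":0.0045,"spin":0,"grip":0.6},{"tx":-0.001,"ty":0,"tz":-0.01,"spin":0,"grip":0.6},{"tx":-0.001,"ty":0,"tz":-0.03,"spin":0,"grip":0.6},{"tx":-0.001,"ty":0,"tz":-0.05,"spin":0,"grip":0.6},{"tx":-0.001,"ty":0,"tz":-0.05,"spin":0,"grip":0.6}]'; python3 hold.py w4.png 0.076 0.10; python3 go.py 0.4435 0.2103 0.12 84.6
```

```text
t: 4.82
position: [0.6228, 0.2779, 0.1401]
tcp_rot: [-0.077, 3.133, 0.004]
contact_force: [0.7, 0.6, 0.7]
grip_width: 0.0508
tcp [0.6228 0.2779 0.1401]
[274. 225.] 10676 [array([619. , 277.2]), array([110.1,  29.9]), np.float64(2.7)] z 0.0847
t 4.87 pos [0.622  0.2777 0.138 ] jaw 92.80 grip 0.0512 F [-0.1 -0.9 -0.2]
tx 0.1817 ty -0.0586 tz 0.0170 spin 8.20
```

View pics/w4.png

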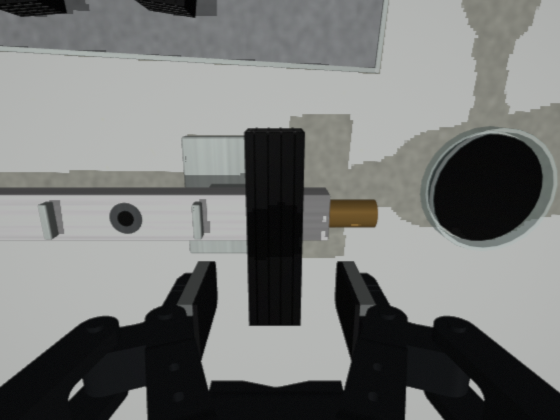

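```bash
python3 -m crank '[{"tx":0.04,"ty":-0.012,"tz":0,"spin":2,"grip":1},{"tx":0.08,"ty":-0.025,"tz":0.005,"spin":5,"grip":1},{"tx":0.12,"ty":-0.038,"tz":0.01,"spin":8.2,"grip":1},{"tx":0.155,"ty":-0.05,"tz":0.015,"spin":8.2,"grip":1},{"tx":0.175,"ty":-0.057,"tz":0.017,"spin":8.2,"grip":1},{"tx":0.1817,"ty":-0.0586,"tz":0.017,"spin":8.2,"grip":1},{"tx":0.1817,"ty":-0.0586,"tz":0.017,"spin":8.2,"grip":1},{"tx":0.1817,"ty":-0.0586,"tz":0.017,"spin":8.2,"grip":1}]';  python3 hold.py w5.png 0.028 0.042; python3 go.py 0.4435 0.2103 0.029 84.6
```

```text
t: 5.53
position: [0.4433, 0.2102, 0.1185]
tcp_rot: [0.148, 3.136, 0.001]
contact_force: [1.2, 0.4, 0.2]
grip_width: 0.0852
tcp [0.4433 0.2102 0.1185]
[276. 218.] 8108 [array([444.3, 210.5]), array([ 29.5, 110.3]), np.float64(84.4)] z 0.0337
[117. 220.] 6201 [array([435.5, 113.9]), array([83.1, 31.1]), np.float64(7.1)] z 0.0337
[  9. 295.] 1440 [array([467.6,  28.3]), array([15.5, 69.7]), np.float64(84.5)] z 0.0333
t 5.58 pos [0.4438 0.2103 0.1185] jaw 84.60 grip 0.0851 F [ 0.  -0.1 -0.3]
tx 0.0005 ty -0.0001 tz 0.0895 spin -0.00
```

View pics/w5.png

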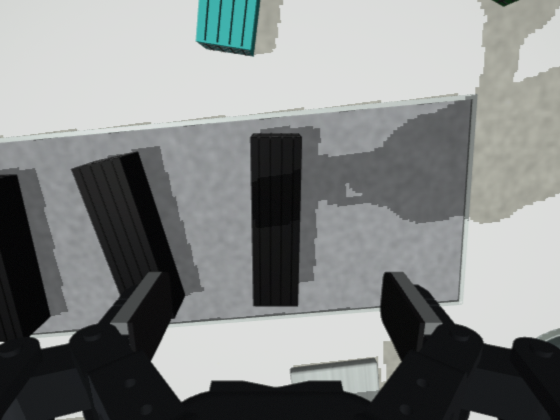

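```bash
python3 -m crank '[{"tx":-0.0005,"ty":0,"tz":0.03,"spin":0,"grip":1},{"tx":-0.0005,"ty":0,"tz":0.06,"spin":0,"grip":1},{"tx":-0.0005,"ty":0,"tz":0.085,"spin":0,"grip":1},{"tx":-0.0005,"ty":0,"tz":0.0895,"spin":0,"grip":1},{"tx":-0.0005,"ty":0,"tz":0.0895,"spin":0,"grip":0.2},{"tx":-0.0005,"ty":0,"tz":0.0895,"spin":0,"grip":0.2},{"tx":-0.0005,"ty":0,"tz":0.0895,"spin":0,"grip":0.2},{"tx":-0.0005,"ty":0,"tz":0.0895,"spin":0,"grip":0.2},{"tx":-0.0005,"ty":0,"tz":0.0895,"spin":0,"grip":0.2},{"tx":-0.0005,"ty":0,"tz":0.0895,"spin":0,"grip":0.2},{"tx":-0.0005,"ty":0,"tz":0.07,"spin":0,"grip":0.2},{"tx":-0.0005,"ty":0,"tz":0.04,"spin":0,"grip":0.2},{"tx":-0.0005,"ty":0,"tz":0.01,"spin":0,"grip":0.2},{"tx":-0.0005,"ty":0,"tz":-0.01,"spin":0,"grip":0.2}]'; python3 go.py 0.6220 0.1869 0.129 92.78
```

```text
t: 6.75
position: [0.4432, 0.21, 0.1312]
tcp_rot: [0.148, 3.135, 0.002]
contact_force: [0.7, 0.9, -1.4]
grip_width: 0.029
t 6.75 pos [0.4432 0.21   0.1312] jaw 84.61 grip 0.0290 F [ 0.7  0.9 -1.4]
tx -0.1801 ty -0.0062 tz 0.0028 spin -8.17
```

```bash
python3 -m crank '[{"tx":-0.02,"ty":-0.001,"tz":0,"spin":-1,"grip":0.2},{"tx":-0.05,"ty":-0.002,"tz":0,"spin":-3,"grip":0.2},{"tx":-0.085,"ty":-0.003,"tz":0,"spin":-5,"grip":0.2},{"tx":-0.12,"ty":-0.005,"tz":0,"spin":-7,"grip":0.2},{"tx":-0.15,"ty":-0.006,"tz":0,"spin":-8.2,"grip":0.2},{"tx":-0.17,"ty":-0.0065,"tz":0,"spin":-8.2,"grip":0.2},{"tx":-0.179,"ty":-0.0065,"tz":0.01,"spin":-8.2,"grip":0.2},{"tx":-0.179,"ty":-0.0065,"tz":0.025,"spin":-8.2,"grip":0.2},{"tx":-0.179,"ty":-0.0065,"tz":0.038,"spin":-8.2,"grip":0.2},{"tx":-0.179,"ty":-0.0065,"tz":0.043,"spin":-8.2,"grip":0.2},{"tx":-0.179,"ty":-0.0065,"tz":0.043,"spin":-8.2,"grip":0.2}]';  python3 hold.py w6.png 0.076 0.105;python3 go.py 0.6220 0.1869 0.081 92.78
```

```text
t: 7.67
position: [0.6184, 0.1865, 0.0834]
tcp_rot: [0.077, -3.137, 0.001]
contact_force: [-0.1, 0.2, -0.6]
grip_width: 0.0287
tcp [0.6184 0.1865 0.0834]
[276. 244.] 15102 [array([597.4, 185.8]), array([67.2, 32.8]), np.float64(2.6)] z 0.0869
[511. 250.] 14126 [array([597.9, 276. ]), array([68.7, 31.8]), np.float64(2.9)] z 0.0846
t 7.72 pos [0.6192 0.1866 0.0847] jaw 92.82 grip 0.0290 F [-0.8 -0.1 -0.9]
tx -0.0028 ty 0.0001 tz 0.0037 spin 0.04
```

View pics/w6.png

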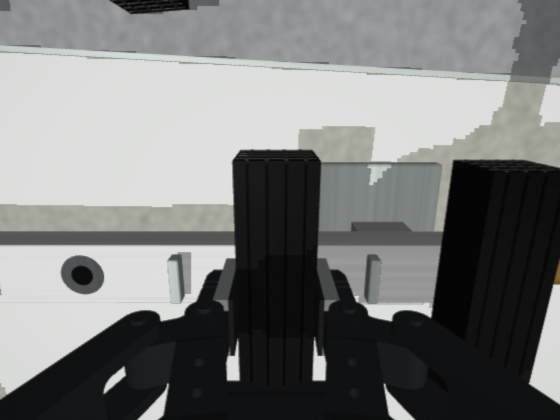

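```bash
python3 -m crank '[{"tx":-0.003,"ty":0,"tz":0.001,"spin":0,"grip":0.2},{"tx":-0.003,"ty":0,"tz":0.0025,"spin":0,"grip":0.2},{"tx":-0.003,"ty":0,"tz":0.0025,"spin":0,"grip":0.2},{"tx":-0.003,"ty":0,"tz":0.0025,"spin":0,"grip":0.4},{"tx":-0.003,"ty":0,"tz":0.0025,"spin":0,"grip":0.52},{"tx":-0.003,"ty":0,"tz":0.0025,"spin":0,"grip":0.6},{"tx":-0.003,"ty":0,"tz":0.0025,"spin":0,"grip":0.6},{"tx":-0.003,"ty":0,"tz":-0.01,"spin":0,"grip":0.6},{"tx":-0.003,"ty":0,"tz":-0.03,"spin":0,"grip":0.6},{"tx":-0.003,"ty":0,"tz":-0.05,"spin":0,"grip":0.6},{"tx":-0.003,"ty":0,"tz":-0.05,"spin":0,"grip":0.6}]'; python3 hold.py w7.png 0.076 0.10
python3 - <<'E'
from meas import *
bars({n:viewer.get_image(n) for n in ["scene","side"]})
E
python3 go.py 0.4475 0.1155 0.12 97.5
```

```text
t: 8.63
position: [0.6255, 0.1871, 0.1408]
tcp_rot: [-0.077, 3.132, 0.002]
contact_force: [0.9, 1.1, 0.7]
grip_width: 0.0516
tcp [0.6255 0.1871 0.1408]
[275. 228.] 10428 [array([624.1, 187.1]), array([110.5,  29.6]), np.float64(2.7)] z 0.0847
[442. 224.] 11418 [array([618.6, 276.9]), array([109.5,  31.1]), np.float64(2.7)] z 0.0846
scene bar [451.  112.8 112.4  35.7   6.2] 0.0342
scene bar [456.5  19.3 111.5  36.1  -2.8] 0.0342
scene bar [447.2 -77.9 112.4  35.2   7.8] 0.0343
side bar [447.3 116.7 109.5  37.7   7.7] 0.0342
side bar [452.5  21.  108.2  35.4  -3.3] 0.034
side bar [443.1 -76.6 109.7  34.1   7.8] 0.0338
t 8.78 pos [0.623  0.1866 0.1356] jaw 92.80 grip 0.0512 F [-1.5  0.1  0. ]
tx 0.1788 ty -0.0624 tz 0.0155 spin -4.70
```

View pics/w7.png

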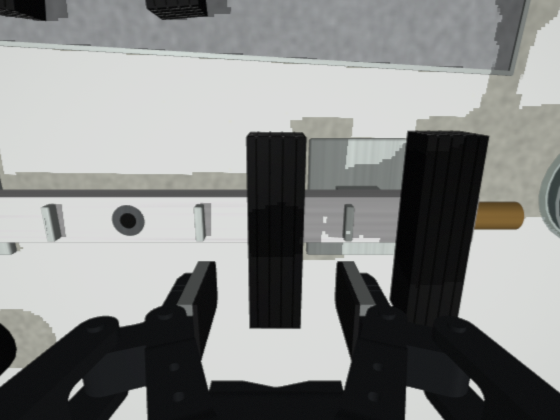

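Run:
```python
from h import *
d=viewer.get_image("wrist")
P,ok=cloud(d)
g=cv2.cvtColor(d["frame"],cv2.COLOR_RGB2GRAY)
m=((g<90)&ok&(abs(P[...,2]-.055)<.006)).astype(np.uint8)
nl,lab,st,c=cv2.connectedComponentsWithStats(m)
for i in range(1,nl):
  if st[i,4]>60: print(c[i].round(1),st[i],ray(d,*c[i],.055).round(4))
m=ok&(P[...,2]>.076)&(P[...,2]<.1)&(g<60); m[330:]=0
nl,lab,st,c=cv2.connectedComponentsWithStats(m.astype(np.uint8))
for i in range(1,nl):
  if st[i,4]>500: print(cv2.minAreaRect((P[lab==i][:,:2]*1000).astype(np.float32)))
```

```text
[403.3 214.5] [386 138  29 169 635] [0.6106 0.2626 0.055 ]
[ 31.7 201.9] [  0 201  64   2  69] [0.6137 0.0418 0.055 ]
[115.6 201.9] [ 65 201 101   2 109] [0.6113 0.0913 0.055 ]
[207.3 201.9] [167 201  80   2  88] [0.6086 0.1456 0.055 ]
[343.2 202. ] [306 201  79   4  89] [0.6047 0.2259 0.055 ]
[ 51.4 227.8] [ 43 212  15  35 200] [0.6295 0.0512 0.055 ]
[502.1 221.6] [479 212  48  25 285] [0.6122 0.3227 0.055 ]
[125.9 227.8] [111 214  31  29 695] [0.6273 0.0963 0.055 ]
((621.5193481445312, 186.91583251953125), (105.47175598144531, 29.711442947387695), 2.623579502105713)
((615.98095703125, 276.835693359375), (104.35393524169922, 31.315765380859375), 2.6972532272338867)
```

```bash
python3 -m crank '[{"tx":0.04,"ty":-0.012,"tz":0,"spin":-1,"grip":1},{"tx":0.08,"ty":-0.025,"tz":0.005,"spin":-3,"grip":1},{"tx":0.12,"ty":-0.04,"tz":0.01,"spin":-4.7,"grip":1},{"tx":0.155,"ty":-0.053,"tz":0.015,"spin":-4.7,"grip":1},{"tx":0.173,"ty":-0.06,"tz":0.0155,"spin":-4.7,"grip":1},{"tx":0.1788,"ty":-0.0624,"tz":0.0155,"spin":-4.7,"grip":1},{"tx":0.1788,"ty":-0.0624,"tz":0.0155,"spin":-4.7,"grip":1},{"tx":0.1788,"ty":-0.0624,"tz":0.0155,"spin":-4.7,"grip":1}]';  python3 hold.py w8.png 0.028 0.042; python3 go.py 0.4475 0.1155 0.029 97.5
```

```text
t: 9.5
position: [0.4488, 0.1157, 0.12]
tcp_rot: [-0.205, 3.133, 0.0]
contact_force: [-0.0, 0.4, 0.1]
grip_width: 0.0858
tcp [0.4488 0.1157 0.12  ]
[122. 204.] 8488 [array([454.1,  20.5]), array([ 30.3, 110.6]), np.float64(86.0)] z 0.0337
[275. 216.] 8046 [array([449.2, 115.5]), array([110.9,  29.5]), np.float64(6.9)] z 0.0337
t 9.55 pos [0.4493 0.1158 0.12  ] jaw 97.50 grip 0.0856 F [ 1.5 -0.7  0.3]
tx 0.0019 ty -0.0001 tz 0.0910 spin -0.00
```

View pics/w8.png

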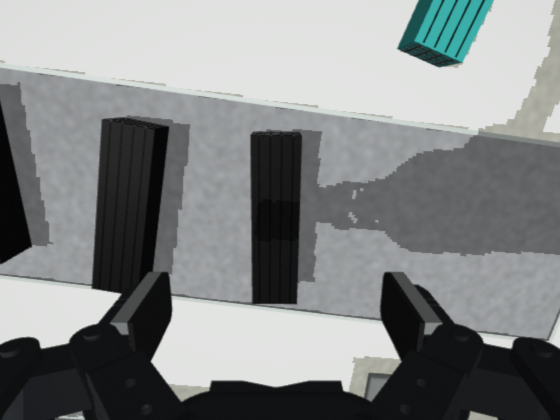

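```bash
python3 -m crank '[{"tx":0,"ty":0,"tz":0.03,"spin":0.5,"grip":1},{"tx":0,"ty":0,"tz":0.06,"spin":0.5,"grip":1},{"tx":0,"ty":0,"tz":0.085,"spin":0.5,"grip":1},{"tx":0,"ty":0,"tz":0.091,"spin":0.5,"grip":1},{"tx":0,"ty":0,"tz":0.091,"spin":0.5,"grip":0.2},{"tx":0,"ty":0,"tz":0.091,"spin":0.5,"grip":0.2},{"tx":0,"ty":0,"tz":0.091,"spin":0.5,"grip":0.2},{"tx":0,"ty":0,"tz":0.091,"spin":0.5,"grip":0.2},{"tx":0,"ty":0,"tz":0.091,"spin":0.5,"grip":0.2},{"tx":0,"ty":0,"tz":0.091,"spin":0.5,"grip":0.2},{"tx":0,"ty":0,"tz":0.07,"spin":0.5,"grip":0.2},{"tx":0,"ty":0,"tz":0.04,"spin":0.5,"grip":0.2},{"tx":0,"ty":0,"tz":0.01,"spin":0.5,"grip":0.2},{"tx":0,"ty":0,"tz":-0.01,"spin":0.5,"grip":0.2},{"tx":0,"ty":0,"tz":-0.01,"spin":0.5,"grip":0.2}]'; python3 go.py 0.6263 0.0970 0.129 92.78
```

```text
t: 10.8
position: [0.4501, 0.1158, 0.1342]
tcp_rot: [-0.192, 3.127, 0.001]
contact_force: [0.6, 0.8, -0.7]
grip_width: 0.0288
t 10.80 pos [0.4501 0.1158 0.1342] jaw 97.01 grip 0.0288 F [ 0.6  0.8 -0.7]
tx -0.1726 ty -0.0402 tz 0.0068 spin 4.23
```

```bash
python3 -m crank '[{"tx":-0.02,"ty":-0.004,"tz":0,"spin":1,"grip":0.2},{"tx":-0.05,"ty":-0.011,"tz":0,"spin":3,"grip":0.2},{"tx":-0.085,"ty":-0.02,"tz":0,"spin":4.2,"grip":0.2},{"tx":-0.12,"ty":-0.028,"tz":0,"spin":4.2,"grip":0.2},{"tx":-0.15,"ty":-0.035,"tz":0,"spin":4.2,"grip":0.2},{"tx":-0.167,"ty":-0.039,"tz":0,"spin":4.2,"grip":0.2},{"tx":-0.174,"ty":-0.0402,"tz":0.01,"spin":4.2,"grip":0.2},{"tx":-0.174,"ty":-0.0402,"tz":0.025,"spin":4.2,"grip":0.2},{"tx":-0.174,"ty":-0.0402,"tz":0.039,"spin":4.2,"grip":0.2},{"tx":-0.174,"ty":-0.0402,"tz":0.045,"spin":4.2,"grip":0.2},{"tx":-0.174,"ty":-0.0402,"tz":0.045,"spin":4.2,"grip":0.2},{"tx":-0.174,"ty":-0.0402,"tz":0.045,"spin":4.2,"grip":0.2}]';  python3 hold.py w9.png 0.076 0.105;python3 go.py 0.6263 0.0970 0.081 92.78
```

```text
t: 11.8
position: [0.6244, 0.097, 0.0842]
tcp_rot: [0.077, -3.139, -0.0]
contact_force: [0.5, -1.8, -0.8]
grip_width: 0.0291
tcp [0.6244 0.097  0.0842]
[276. 244.] 15188 [array([602.9,  96.3]), array([67.4, 32.6]), np.float64(2.2)] z 0.0877
[509. 248.] 14569 [array([603.9, 186. ]), array([70.8, 32.3]), np.float64(3.3)] z 0.0846
t 11.85 pos [0.6247 0.097  0.0847] jaw 92.82 grip 0.0289 F [ 0.6  0.  -1.1]
tx -0.0016 ty -0.0001 tz 0.0037 spin 0.04
```

View pics/w9.png

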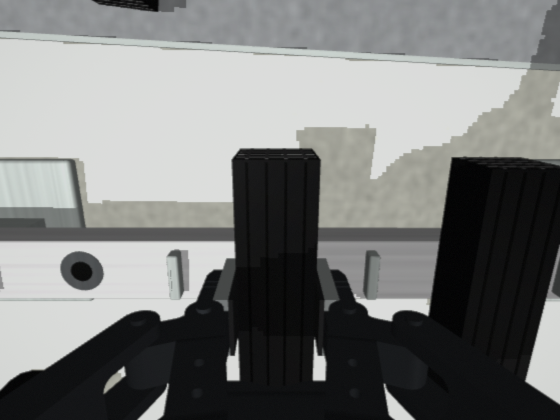

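```bash
python3 -m crank '[{"tx":-0.0015,"ty":0,"tz":0.001,"spin":0,"grip":0.2},{"tx":-0.0015,"ty":0,"tz":0.003,"spin":0,"grip":0.2},{"tx":-0.0015,"ty":0,"tz":0.003,"spin":0,"grip":0.2},{"tx":-0.0015,"ty":0,"tz":0.003,"spin":0,"grip":0.4},{"tx":-0.0015,"ty":0,"tz":0.003,"spin":0,"grip":0.52},{"tx":-0.0015,"ty":0,"tz":0.003,"spin":0,"grip":0.6},{"tx":-0.0015,"ty":0,"tz":0.003,"spin":0,"grip":0.6},{"tx":-0.0015,"ty":0,"tz":-0.01,"spin":0,"grip":0.6},{"tx":-0.0015,"ty":0,"tz":-0.03,"spin":0,"grip":0.6},{"tx":-0.0015,"ty":0,"tz":-0.05,"spin":0,"grip":0.6},{"tx":-0.0015,"ty":0,"tz":-0.05,"spin":0,"grip":0.6}]'; python3 hold.py w10.png 0.076 0.10; python3 go.py 0.4541 0.0205 0.12 86.0
```

```text
t: 12.77
position: [0.629, 0.097, 0.1392]
tcp_rot: [-0.077, 3.133, 0.0]
contact_force: [1.0, -0.5, 0.8]
grip_width: 0.0512
tcp [0.629  0.097  0.1392]
[276. 228.] 10677 [array([626.8,  97.2]), array([110.5,  29.6]), np.float64(2.9)] z 0.0847
[443. 226.] 11315 [array([622. , 186.7]), array([106.2,  31.5]), np.float64(2.5)] z 0.0846
t 12.82 pos [0.6281 0.097  0.1372] jaw 92.80 grip 0.0514 F [-0.8 -0.4 -0.7]
tx 0.1776 ty -0.0679 tz 0.0163 spin 6.80
```

View pics/w10.png

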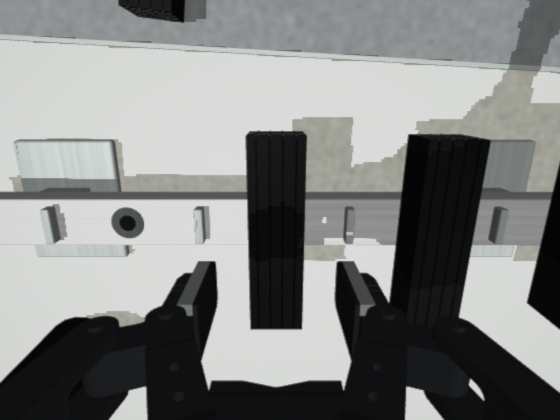

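Bar 2 lies at (626.8, 97.2) mm and jet 2 at (626.3, 97.0). On to the next bar.

```bash
python3 -m crank '[{"tx":0.04,"ty":-0.013,"tz":0,"spin":2,"grip":1},{"tx":0.08,"ty":-0.028,"tz":0.005,"spin":4,"grip":1},{"tx":0.12,"ty":-0.043,"tz":0.01,"spin":6.8,"grip":1},{"tx":0.155,"ty":-0.058,"tz":0.015,"spin":6.8,"grip":1},{"tx":0.172,"ty":-0.065,"tz":0.0155,"spin":6.8,"grip":1},{"tx":0.177,"ty":-0.0679,"tz":0.0155,"spin":6.8,"grip":1},{"tx":0.177,"ty":-0.0679,"tz":0.0155,"spin":6.8,"grip":1},{"tx":0.177,"ty":-0.0679,"tz":0.0155,"spin":6.8,"grip":1}]';  python3 hold.py w11.png 0.028 0.042; python3 go.py 0.4541 0.0205 0.029 86
```

```text
t: 13.48
position: [0.4545, 0.0204, 0.1194]
tcp_rot: [0.11, 3.138, 0.0]
contact_force: [-0.2, 0.9, -0.2]
grip_width: 0.0855
tcp [0.4545 0.0204 0.1194]
[112. 205.] 7734 [array([441.1, -77.9]), array([100.8,  31.2]), np.float64(8.2)] z 0.0337
[275. 216.] 8020 [array([453.9,  20.5]), array([ 29.5, 110.1]), np.float64(86.0)] z 0.0337
t 13.53 pos [0.4548 0.0206 0.1194] jaw 86.00 grip 0.0853 F [ 0.5  0.  -0.4]
tx 0.0009 ty -0.0001 tz 0.0904 spin 0.00
```

View pics/w11.png

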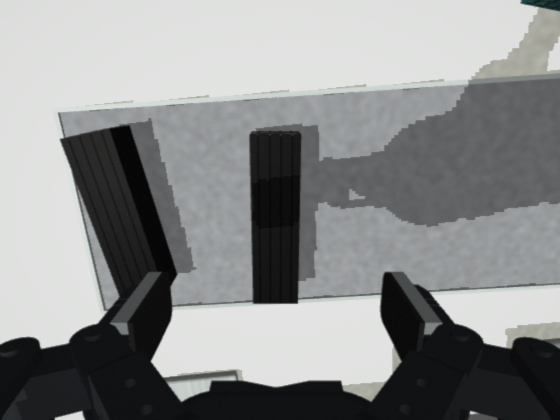

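Bar 1 is centred under the jaws at pixel (275,216), with yaw matching.

```bash
python3 -m crank '[{"tx":0.0005,"ty":0,"tz":0.03,"spin":0,"grip":1},{"tx":0.0005,"ty":0,"tz":0.06,"spin":0,"grip":1},{"tx":0.0005,"ty":0,"tz":0.085,"spin":0,"grip":1},{"tx":0.0005,"ty":0,"tz":0.0905,"spin":0,"grip":1},{"tx":0.0005,"ty":0,"tz":0.0905,"spin":0,"grip":0.2},{"tx":0.0005,"ty":0,"tz":0.0905,"spin":0,"grip":0.2},{"tx":0.0005,"ty":0,"tz":0.0905,"spin":0,"grip":0.2},{"tx":0.0005,"ty":0,"tz":0.0905,"spin":0,"grip":0.2},{"tx":0.0005,"ty":0,"tz":0.0905,"spin":0,"grip":0.2},{"tx":0.0005,"ty":0,"tz":0.0905,"spin":0,"grip":0.2},{"tx":0.0005,"ty":0,"tz":0.07,"spin":0,"grip":0.2},{"tx":0.0005,"ty":0,"tz":0.04,"spin":0,"grip":0.2},{"tx":0.0005,"ty":0,"tz":0.01,"spin":0,"grip":0.2},{"tx":0.0005,"ty":0,"tz":-0.01,"spin":0,"grip":0.2},{"tx":0.0005,"ty":0,"tz":-0.01,"spin":0,"grip":0.2}]'; python3 go.py 0.6304 0.0078 0.129 92.78
```

```text
t: 14.78
position: [0.4552, 0.0202, 0.1337]
tcp_rot: [0.109, 3.131, -0.001]
contact_force: [0.3, 0.2, -0.8]
grip_width: 0.0287
t 14.78 pos [0.4552 0.0202 0.1337] jaw 86.01 grip 0.0287 F [ 0.3  0.2 -0.8]
tx -0.1756 ty -0.0002 tz 0.0063 spin -6.77
```

```bash
python3 -m crank '[{"tx":-0.02,"ty":0,"tz":0,"spin":-1,"grip":0.2},{"tx":-0.05,"ty":0,"tz":0,"spin":-3,"grip":0.2},{"tx":-0.085,"ty":0,"tz":0,"spin":-5,"grip":0.2},{"tx":-0.12,"ty":0,"tz":0,"spin":-6.8,"grip":0.2},{"tx":-0.15,"ty":0,"tz":0,"spin":-6.8,"grip":0.2},{"tx":-0.17,"ty":0,"tz":0,"spin":-6.8,"grip":0.2},{"tx":-0.178,"ty":0,"tz":0.01,"spin":-6.8,"grip":0.2},{"tx":-0.178,"ty":0,"tz":0.025,"spin":-6.8,"grip":0.2},{"tx":-0.178,"ty":0,"tz":0.039,"spin":-6.8,"grip":0.2},{"tx":-0.178,"ty":0,"tz":0.045,"spin":-6.8,"grip":0.2},{"tx":-0.178,"ty":0,"tz":0.045,"spin":-6.8,"grip":0.2},{"tx":-0.178,"ty":0,"tz":0.045,"spin":-6.8,"grip":0.2}]';  python3 hold.py w12.png 0.076 0.105;python3 go.py 0.6304 0.0078 0.081 92.78
```

```text
t: 15.78
position: [0.6295, 0.0082, 0.0836]
tcp_rot: [0.077, -3.139, -0.0]
contact_force: [0.8, 0.2, -1.3]
grip_width: 0.029
tcp [0.6295 0.0082 0.0836]
[276. 244.] 15122 [array([608.3,   7.3]), array([67.8, 32.5]), np.float64(2.9)] z 0.0872
[508. 245.] 15226 [array([607.4,  96.1]), array([72.1, 32. ]), np.float64(3.3)] z 0.0846
t 15.83 pos [0.6298 0.0081 0.084 ] jaw 92.80 grip 0.0288 F [ 0.1 -0.2 -0.9]
tx -0.0006 ty -0.0004 tz 0.0030 spin 0.02
```

View pics/w12.png

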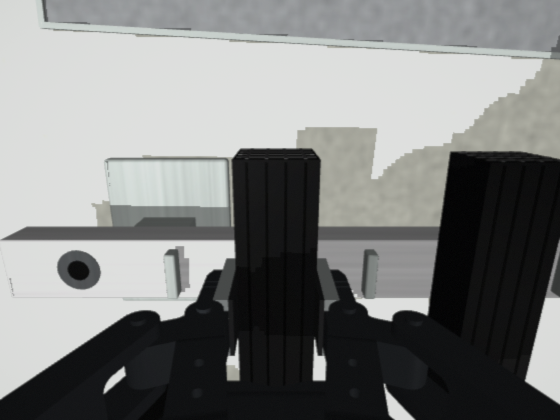

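```bash
python3 -m crank '[{"tx":-0.0005,"ty":0,"tz":0.001,"spin":0,"grip":0.2},{"tx":-0.0005,"ty":0,"tz":0.0025,"spin":0,"grip":0.2},{"tx":-0.0005,"ty":0,"tz":0.0025,"spin":0,"grip":0.2},{"tx":-0.0005,"ty":0,"tz":0.0025,"spin":0,"grip":0.4},{"tx":-0.0005,"ty":0,"tz":0.0025,"spin":0,"grip":0.52},{"tx":-0.0005,"ty":0,"tz":0.0025,"spin":0,"grip":0.6},{"tx":-0.0005,"ty":0,"tz":0.0025,"spin":0,"grip":0.6},{"tx":-0.0005,"ty":0,"tz":-0.01,"spin":0,"grip":0.6},{"tx":-0.0005,"ty":0,"tz":-0.03,"spin":0,"grip":0.6},{"tx":-0.0005,"ty":0,"tz":-0.05,"spin":0,"grip":0.6},{"tx":-0.0005,"ty":0,"tz":-0.05,"spin":0,"grip":0.6}]'; python3 hold.py w13.png 0.076 0.10; python3 go.py 0.4452 -0.0775 0.12 97.9
```

```text
t: 16.75
position: [0.633, 0.0079, 0.1387]
tcp_rot: [-0.077, 3.133, -0.001]
contact_force: [0.4, -0.7, 1.0]
grip_width: 0.0511
tcp [0.633  0.0079 0.1387]
[277. 228.] 10689 [array([630.8,   8.5]), array([110.3,  29.4]), np.float64(3.0)] z 0.0847
[442. 224.] 11491 [array([625.3,  96.9]), array([107.5,  31.4]), np.float64(3.0)] z 0.0846
t 16.80 pos [0.6322 0.008  0.1367] jaw 92.81 grip 0.0509 F [-0.2 -0.5 -0.3]
tx 0.1911 ty -0.0762 tz 0.0158 spin -5.09
```

View pics/w13.png

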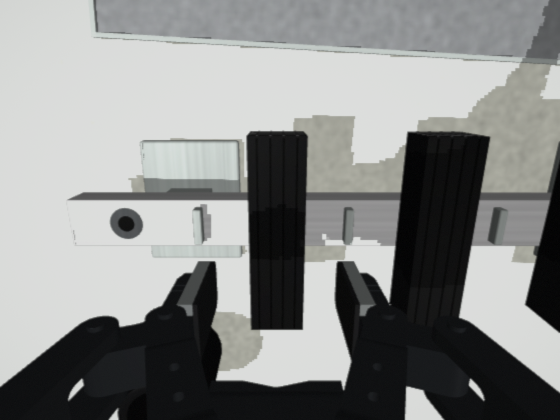

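```bash
python3 -m crank '[{"tx":0.04,"ty":-0.013,"tz":0,"spin":-2,"grip":1},{"tx":0.08,"ty":-0.03,"tz":0.005,"spin":-4,"grip":1},{"tx":0.12,"ty":-0.047,"tz":0.01,"spin":-5.1,"grip":1},{"tx":0.155,"ty":-0.062,"tz":0.015,"spin":-5.1,"grip":1},{"tx":0.182,"ty":-0.073,"tz":0.0155,"spin":-5.1,"grip":1},{"tx":0.1905,"ty":-0.0762,"tz":0.0155,"spin":-5.1,"grip":1},{"tx":0.1905,"ty":-0.0762,"tz":0.0155,"spin":-5.1,"grip":1},{"tx":0.1905,"ty":-0.0762,"tz":0.0155,"spin":-5.1,"grip":1}]';  python3 hold.py w14.png 0.028 0.042; python3 go.py 0.4452 -0.0775 0.029 97.9
```

```text
t: 17.47
position: [0.445, -0.0775, 0.1189]
tcp_rot: [-0.215, 3.133, -0.0]
contact_force: [0.1, -0.8, -0.5]
grip_width: 0.0855
tcp [ 0.445  -0.0775  0.1189]
[275. 217.] 8109 [array([445.3, -77.7]), array([110.3,  29.6]), np.float64(7.8)] z 0.0337
[ 27. 255.] 1872 [array([ 495.3, -230.5]), array([97.4, 24.7]), np.float64(5.9)] z 0.035
t 17.52 pos [ 0.4456 -0.0773  0.1189] jaw 97.89 grip 0.0854 F [ 0.3 -0.1 -0.2]
tx 0.0006 ty -0.0001 tz 0.0899 spin -0.01
```

View pics/w14.png

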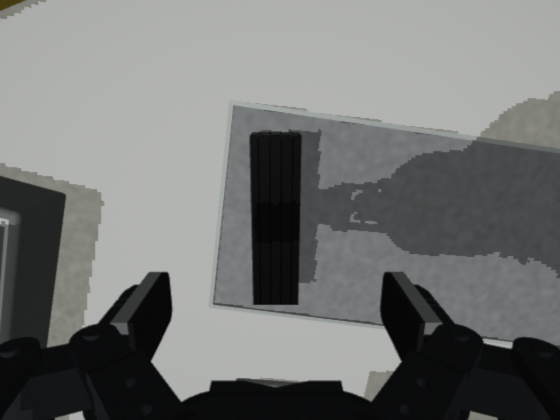

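The last bar is unmoved and centred at pixel (275,217).

```bash
python3 -m crank '[{"tx":0,"ty":0,"tz":0.03,"spin":0,"grip":1},{"tx":0,"ty":0,"tz":0.06,"spin":0,"grip":1},{"tx":0,"ty":0,"tz":0.085,"spin":0,"grip":1},{"tx":0,"ty":0,"tz":0.09,"spin":0,"grip":1},{"tx":0,"ty":0,"tz":0.09,"spin":0,"grip":0.2},{"tx":0,"ty":0,"tz":0.09,"spin":0,"grip":0.2},{"tx":0,"ty":0,"tz":0.09,"spin":0,"grip":0.2},{"tx":0,"ty":0,"tz":0.09,"spin":0,"grip":0.2},{"tx":0,"ty":0,"tz":0.09,"spin":0,"grip":0.2},{"tx":0,"ty":0,"tz":0.09,"spin":0,"grip":0.2},{"tx":0,"ty":0,"tz":0.07,"spin":0,"grip":0.2},{"tx":0,"ty":0,"tz":0.04,"spin":0,"grip":0.2},{"tx":0,"ty":0,"tz":0.01,"spin":0,"grip":0.2},{"tx":0,"ty":0,"tz":-0.01,"spin":0,"grip":0.2},{"tx":0,"ty":0,"tz":-0.01,"spin":0,"grip":0.2}]'; python3 go.py 0.6352 -0.0823 0.129 92.78
```

```text
t: 18.77
position: [0.4466, -0.0781, 0.1332]
tcp_rot: [-0.216, 3.126, -0.005]
contact_force: [0.7, -0.8, -1.3]
grip_width: 0.029
t 18.77 pos [ 0.4466 -0.0781  0.1332] jaw 97.91 grip 0.0290 F [ 0.7 -0.8 -1.3]
tx -0.1862 ty -0.0301 tz 0.0059 spin 5.13
```

```bash
python3 -m crank '[{"tx":-0.02,"ty":-0.003,"tz":0,"spin":1,"grip":0.2},{"tx":-0.05,"ty":-0.008,"tz":0,"spin":3,"grip":0.2},{"tx":-0.085,"ty":-0.014,"tz":0,"spin":5.1,"grip":0.2},{"tx":-0.12,"ty":-0.02,"tz":0,"spin":5.1,"grip":0.2},{"tx":-0.155,"ty":-0.025,"tz":0,"spin":5.1,"grip":0.2},{"tx":-0.18,"ty":-0.029,"tz":0,"spin":5.1,"grip":0.2},{"tx":-0.188,"ty":-0.0301,"tz":0.01,"spin":5.1,"grip":0.2},{"tx":-0.188,"ty":-0.0301,"tz":0.025,"spin":5.1,"grip":0.2},{"tx":-0.188,"ty":-0.0301,"tz":0.039,"spin":5.1,"grip":0.2},{"tx":-0.188,"ty":-0.0301,"tz":0.0445,"spin":5.1,"grip":0.2},{"tx":-0.188,"ty":-0.0301,"tz":0.0445,"spin":5.1,"grip":0.2},{"tx":-0.188,"ty":-0.0301,"tz":0.0445,"spin":5.1,"grip":0.2}]';  python3 hold.py w15.png 0.076 0.105;python3 go.py 0.6352 -0.0823 0.081 92.78
```

```text
t: 19.77
position: [0.6339, -0.0813, 0.0838]
tcp_rot: [0.077, -3.14, -0.001]
contact_force: [0.3, -0.1, -1.4]
grip_width: 0.0288
tcp [ 0.6339 -0.0813  0.0838]
[276. 243.] 15295 [array([612.3, -82. ]), array([67.9, 32.6]), np.float64(2.6)] z 0.0873
[509. 244.] 15224 [array([611.9,   7.2]), array([72.8, 31.9]), np.float64(2.9)] z 0.0846
t 19.82 pos [ 0.6342 -0.0813  0.0842] jaw 92.79 grip 0.0289 F [ 0.5 -0.1 -1.2]
tx -0.0009 ty -0.0010 tz 0.0032 spin 0.01
```

View pics/w15.png

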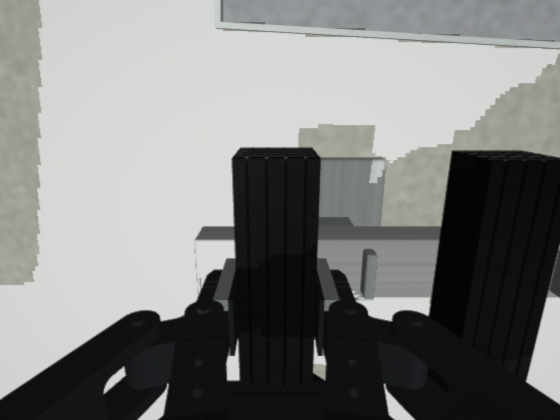

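```bash
python3 -m crank '[{"tx":-0.0015,"ty":-0.0005,"tz":0.001,"spin":0,"grip":0.2},{"tx":-0.0015,"ty":-0.0005,"tz":0.0026,"spin":0,"grip":0.2},{"tx":-0.0015,"ty":-0.0005,"tz":0.0026,"spin":0,"grip":0.2},{"tx":-0.0015,"ty":-0.0005,"tz":0.0026,"spin":0,"grip":0.4},{"tx":-0.0015,"ty":-0.0005,"tz":0.0026,"spin":0,"grip":0.52},{"tx":-0.0015,"ty":-0.0005,"tz":0.0026,"spin":0,"grip":0.6},{"tx":-0.0015,"ty":-0.0005,"tz":0.0026,"spin":0,"grip":0.6},{"tx":-0.0015,"ty":-0.0005,"tz":-0.01,"spin":0,"grip":0.6},{"tx":-0.0015,"ty":-0.0005,"tz":-0.03,"spin":0,"grip":0.6},{"tx":-0.0015,"ty":-0.0005,"tz":-0.06,"spin":0,"grip":0.6},{"tx":-0.0015,"ty":-0.0005,"tz":-0.08,"spin":0,"grip":0.6},{"tx":-0.0015,"ty":-0.0005,"tz":-0.08,"spin":0,"grip":0.6}]'; python3 hold.py w16.png 0.076 0.10
cat > con.py <<'E'
from meas import *
import sys
for n in ["scene","side"]:
    d=viewer.get_image(n); tag=sys.argv[1]
    save(f"{n}_{tag}.png",d["frame"]); P,ok=cloud(d); Z=P[...,2]
    # console body edges at z~0.050, lock handle top at z~0.100
    box=(P[...,0]>.4)&(P[...,0]<.72)&(P[...,1]>-.42)&(P[...,1]<-.2)&ok
    val=d["frame"].astype(int).max(-1)
    for nm,lo,hi in [("top50",.047,.053),("grip100",.093,.106),("skirt58",.056,.0605),]:
        m=box&(Z>lo)&(Z<hi)
        if nm=="skirt58": m&=val<45
        m=m.astype(np.uint8)
        nl,lab,st,c=cv2.connectedComponentsWithStats(m)
        for i in range(1,nl):
            if st[i,4]<15: continue
            q=P[lab==i]; r=cv2.minAreaRect((q[:,:2]*1000).astype(np.float32)); print(n,nm,c[i].round(),st[i,4],[np.round(a,1) for a in r],"z",np.median(q[:,2]).round(4))
E
python3 con.py c0
```

```text
t: 20.82
position: [0.6385, -0.0822, 0.1697]
tcp_rot: [-0.077, 3.132, -0.004]
contact_force: [0.8, -0.1, 0.6]
grip_width: 0.0512
tcp [ 0.6385 -0.0822  0.1697]
[278. 211.] 8094 [array([635.9, -81.3]), array([110.2,  29.4]), np.float64(2.7)] z 0.0847
[422. 211.] 9065 [array([630.8,   8.2]), array([110.1,  31.1]), np.float64(3.0)] z 0.0847
[545. 236.] 3983 [array([628.7,  83.7]), array([111. ,  22.5]), np.float64(12.5)] z 0.0842
scene top50 [208. 256.] 547 [array([ 479.8, -284.6]), array([92. , 71.1]), np.float64(81.0)] z 0.051
scene top50 [241. 292.] 1036 [array([ 560.8, -306.3]), array([129.9, 235.3]), np.float64(81.3)] z 0.0508
scene top50 [231. 274.] 102 [array([ 568.5, -297.6]), array([51. , 24.2]), np.float64(81.0)] z 0.0513
scene top50 [223. 287.] 42 [array([ 582.7, -343.7]), array([ 5.4, 65.5]), np.float64(81.5)] z 0.0517
scene grip100 [223. 255.] 67 [array([ 548.9, -304.2]), array([16.8, 21.8]), np.float64(82.1)] z 0.1
scene grip100 [240. 273.] 16 [array([ 617.6, -324.3]), array([ 6.9, 23.4]), np.float64(8.3)] z 0.0935
scene skirt58 [245. 285.] 306 [array([ 616.5, -314.9]), array([64.2, 63.1]), np.float64(48.8)] z 0.0585
side top50 [302. 301.] 1897 [array([ 556.9, -304.4]), array([130.6, 234. ]), np.float64(81.4)] z 0.0504
side top50 [315. 295.] 97 [array([ 579.5, -297.2]), array([55.2, 23.1]), np.float64(74.3)] z 0.0508
side grip100 [304. 289.] 65 [array([ 545.2, -301.4]), array([15.9, 22.1]), np.float64(78.6)] z 0.1
side skirt58 [329. 297.] 226 [array([ 610.5, -308.6]), array([59.6, 63.6]), np.float64(66.1)] z 0.058
```

View pics/w16.png

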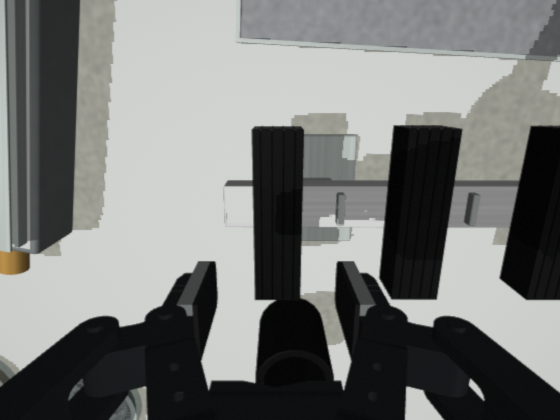

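View pics/side_c0.png

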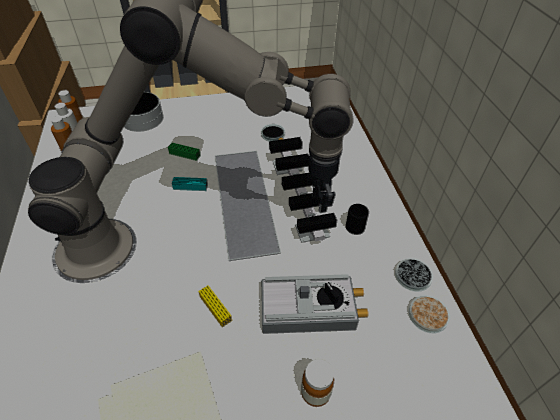

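```bash
python3 go.py 0.558 -0.304 0.2 81.3
```

```text
t 20.97 pos [ 0.6358 -0.0816  0.1638] jaw 92.80 grip 0.0513 F [ 0.7  0.1 -1. ]
tx 0.0886 ty -0.2183 tz -0.0362 spin 11.50
```

```bash
python3 -m crank '[{"tx":0.01,"ty":-0.02,"tz":-0.03,"spin":2,"grip":0.6},{"tx":0.03,"ty":-0.055,"tz":-0.036,"spin":5,"grip":0.6},{"tx":0.045,"ty":-0.09,"tz":-0.036,"spin":8,"grip":0.6},{"tx":0.06,"ty":-0.125,"tz":-0.036,"spin":11.5,"grip":0.6},{"tx":0.072,"ty":-0.16,"tz":-0.036,"spin":11.5,"grip":0.6},{"tx":0.083,"ty":-0.195,"tz":-0.036,"spin":11.5,"grip":0.6},{"tx":0.0886,"ty":-0.2183,"tz":-0.036,"spin":11.5,"grip":0.6},{"tx":0.0886,"ty":-0.2183,"tz":-0.036,"spin":11.5,"grip":0.6},{"tx":0.0886,"ty":-0.2183,"tz":-0.036,"spin":11.5,"grip":0.6},{"tx":0.0886,"ty":-0.2183,"tz":-0.036,"spin":11.5,"grip":0.6}]'
cat > wc.py <<'E'
from meas import *
import sys
o,R=state(); print(o["position"].round(4)); d=viewer.get_image("wrist"); save(sys.argv[1],d["frame"]); P,ok=cloud(d); Z=P[...,2]
np.savez("last.npz",frame=d["frame"],depth=d["depth"],mtx=d["mtx"],T=d["T"])
val=d["frame"].astype(int).max(-1)
box=(P[...,0]>.4)&(P[...,0]<.72)&(P[...,1]>-.42)&(P[...,1]<-.2)&ok
for nm,lo,hi in [("top50",.0485,.0525),("fork66",.064,.068),("grip100",.097,.103),("knob92",.088,.096),("skirt58",.0565,.0605)]:
    m=box&(Z>lo)&(Z<hi)
    if nm=="skirt58": m&=val<60
    m=cv2.morphologyEx(m.astype(np.uint8),cv2.MORPH_OPEN,np.ones((3,3)))
    nl,lab,st,c=cv2.connectedComponentsWithStats(m)
    for i in range(1,nl):
        if st[i,4]<100: continue
        q=P[lab==i]; r=cv2.minAreaRect((q[:,:2]*1000).astype(np.float32)); print(nm,c[i].round(),st[i,4],[np.round(a,1) for a in r],"z",np.median(q[:,2]).round(4))
E
python3 wc.py w17.png
```

```text
t: 21.8
position: [0.558, -0.3033, 0.1989]
tcp_rot: [-0.238, -3.13, -0.003]
contact_force: [-0.1, 0.4, 0.5]
grip_width: 0.0512
[ 0.558  -0.3033  0.1989]
top50 [273. 101.] 17276 [array([ 487.1, -293.8]), array([128. ,  88.6]), np.float64(81.3)] z 0.0501
top50 [276. 292.] 5370 [array([ 622.4, -314.2]), array([102., 104.]), np.float64(81.6)] z 0.0505
top50 [274. 225.] 1074 [array([ 581.4, -308. ]), array([56.3, 22.1]), np.float64(81.0)] z 0.0509
fork66 [274. 204.] 7466 [array([ 573. , -306.2]), array([105.7,  89. ]), np.float64(81.5)] z 0.0657
grip100 [273. 202.] 781 [array([ 547. , -302.9]), array([15.8, 22.1]), np.float64(81.4)] z 0.0995
knob92 [274. 287.] 1000 [array([ 612.7, -312.6]), array([12.8, 45.8]), np.float64(16.6)] z 0.0916
skirt58 [268. 250.] 1953 [array([ 598.1, -318.8]), array([35.5, 65.9]), np.float64(23.0)] z 0.0578
skirt58 [293. 289.] 518 [array([ 631.7, -299.7]), array([21. , 54.1]), np.float64(43.2)] z 0.0578
```

View pics/w17.png

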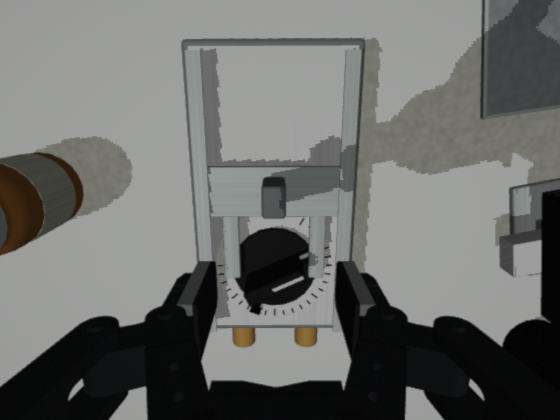

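```bash
python3 go.py 0.547 -0.3029 0.090 81.3
```

```text
t 21.85 pos [ 0.5583 -0.3029  0.1992] jaw 81.35 grip 0.0511 F [ 0.4  0.5 -0.9]
tx 0.0110 ty -0.0019 tz 0.1092 spin 0.05
```

```bash
python3 -m crank '[{"tx":0.011,"ty":-0.0019,"tz":0.02,"spin":0,"grip":0.6},{"tx":0.011,"ty":-0.0019,"tz":0.05,"spin":0,"grip":0.6},{"tx":0.011,"ty":-0.0019,"tz":0.08,"spin":0,"grip":0.6},{"tx":0.011,"ty":-0.0019,"tz":0.1,"spin":0,"grip":0.6},{"tx":0.011,"ty":-0.0019,"tz":0.109,"spin":0,"grip":0.6},{"tx":0.011,"ty":-0.0019,"tz":0.109,"spin":0,"grip":0.6},{"tx":0.011,"ty":-0.0019,"tz":0.109,"spin":0,"grip":0.05},{"tx":0.011,"ty":-0.0019,"tz":0.109,"spin":0,"grip":0.05},{"tx":0.011,"ty":-0.0019,"tz":0.109,"spin":0,"grip":0.05},{"tx":0.011,"ty":-0.0019,"tz":0.109,"spin":0,"grip":0.05},{"tx":0.011,"ty":-0.0019,"tz":0.109,"spin":0,"grip":0.05},{"tx":0.011,"ty":-0.0019,"tz":0.109,"spin":0,"grip":0.05}]'; python3 go.py 0.4842 -0.2929 0.09 81.3; python3 wc.py w18.png
```

```text
t: 22.85
position: [0.5484, -0.3034, 0.0933]
tcp_rot: [0.237, 3.13, 0.001]
contact_force: [1.1, 4.5, 4.8]
grip_width: 0.015
t 22.85 pos [ 0.5484 -0.3034  0.0933] jaw 81.32 grip 0.0150 F [1.1 4.5 4.8]
tx 0.0650 ty 0.0007 tz 0.0031 spin 0.02
[ 0.5484 -0.3034  0.0933]
top50 [275. 119.] 46728 [array([ 488.1, -294.7]), array([126.2,  90.9]), np.float64(81.5)] z 0.0501
top50 [187. 309.] 275 [array([ 573.5, -354.4]), array([ 9.6, 12. ]), np.float64(88.0)] z 0.0503
top50 [364. 308.] 276 [array([ 587.8, -261. ]), array([ 9.5, 11.3]), np.float64(82.0)] z 0.0502
fork66 [152. 126.] 116 [array([ 478.2, -343.3]), array([4.9, 5.3]), np.float64(80.5)] z 0.0673
fork66 [405. 137.] 136 [array([ 497.6, -242.4]), array([10.1,  4.9]), np.float64(85.9)] z 0.0674
fork66 [276. 258.] 11481 [array([ 551.6, -304.3]), array([103.5,  47.2]), np.float64(81.5)] z 0.0657
fork66 [278. 370.] 266 [array([ 606.1, -310.9]), array([ 2.1, 29.7]), np.float64(17.6)] z 0.0658
grip100 [276. 298.] 2427 [array([ 546.4, -302.8]), array([28. , 22.5]), np.float64(81.0)] z 0.0996
grip100 [227. 292.] 118 [array([ 539.5, -319.9]), array([6.2, 1.5]), np.float64(82.8)] z 0.0997
grip100 [325. 292.] 120 [array([ 544.7, -284.3]), array([6.1, 1.4]), np.float64(83.7)] z 0.1004
knob92 [275. 270.] 630 [array([ 537. , -301.3]), array([28.1,  3.7]), np.float64(80.8)] z 0.0921
knob92 [229. 282.] 140 [array([ 539.5, -320. ]), array([6.2, 1.8]), np.float64(81.5)] z 0.0919
knob92 [322. 282.] 139 [array([ 545. , -284.4]), array([6. , 2.1]), np.float64(72.0)] z 0.092
skirt58 [272. 347.] 1620 [array([ 599.4, -312.8]), array([25.7, 29.3]), np.float64(80.9)] z 0.0578
```

View pics/w18.png

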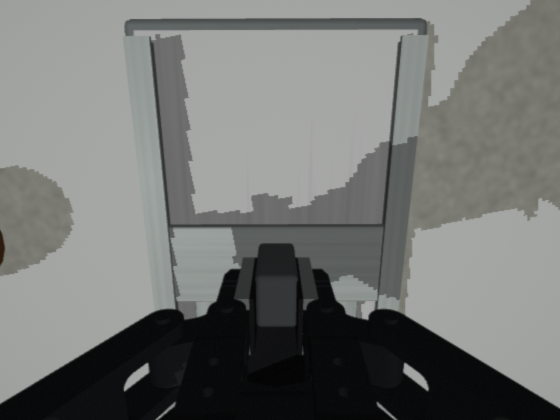

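```bash
python3 -m crank '[{"tx":0.006,"ty":0,"tz":0,"spin":0,"grip":0.05},{"tx":0.014,"ty":0,"tz":0,"spin":0,"grip":0.05},{"tx":0.022,"ty":0,"tz":0,"spin":0,"grip":0.05},{"tx":0.03,"ty":0,"tz":0,"spin":0,"grip":0.05},{"tx":0.038,"ty":0,"tz":0,"spin":0,"grip":0.05},{"tx":0.046,"ty":0,"tz":0,"spin":0,"grip":0.05},{"tx":0.052,"ty":0,"tz":0,"spin":0,"grip":0.05},{"tx":0.058,"ty":0,"tz":0,"spin":0,"grip":0.05},{"tx":0.061,"ty":0,"tz":0,"spin":0,"grip":0.05},{"tx":0.063,"ty":0,"tz":0,"spin":0,"grip":0.05},{"tx":0.063,"ty":0,"tz":0,"spin":0,"grip":0.05}]'; python3 go.py 0.4842 -0.2929 0.09 81.3
```

```text
t: 23.82
position: [0.4859, -0.294, 0.0933]
tcp_rot: [0.238, 3.129, 0.0]
contact_force: [1.5, 5.5, 5.8]
grip_width: 0.015
t 23.82 pos [ 0.4859 -0.294   0.0933] jaw 81.30 grip 0.0150 F [1.5 5.5 5.8]
tx 0.0019 ty 0.0009 tz 0.0033 spin 0.00
```

```bash
python3 -m crank '[{"tx":0.001,"ty":0,"tz":0,"spin":0,"grip":0.05},{"tx":0.002,"ty":0,"tz":0,"spin":0,"grip":0.05},{"tx":0.003,"ty":0,"tz":0,"spin":0,"grip":0.05},{"tx":0.003,"ty":0,"tz":0,"spin":0,"grip":0.05}]'; python3 wc.py w19.png
```

```text
t: 24.15
position: [0.4858, -0.2941, 0.0934]
tcp_rot: [0.238, 3.123, -0.002]
contact_force: [13.3, 5.2, -2.0]
grip_width: 0.015
[ 0.4858 -0.2941  0.0934]
top50 [276. 195.] 12600 [array([ 456.9, -289. ]), array([127.3,  28.2]), np.float64(81.4)] z 0.0501
top50 [187. 309.] 278 [array([ 511.4, -345.3]), array([ 9.4, 11.5]), np.float64(81.9)] z 0.0502
top50 [365. 308.] 281 [array([ 525.6, -251.7]), array([ 9.6, 11.4]), np.float64(82.1)] z 0.0503
top50 [275. 358.] 2758 [array([ 548.6, -302.6]), array([32.6, 40.6]), np.float64(78.3)] z 0.0503
fork66 [276. 258.] 11427 [array([ 489.4, -294.3]), array([101.3,  47.1]), np.float64(81.4)] z 0.0657
grip100 [276. 298.] 2426 [array([ 484., -293.]), array([28. , 22.9]), np.float64(83.9)] z 0.0996
grip100 [226. 293.] 111 [array([ 476.6, -310.5]), array([6.1, 1.4]), np.float64(84.2)] z 0.1007
grip100 [325. 293.] 123 [array([ 482.2, -275. ]), array([6. , 1.5]), np.float64(84.0)] z 0.1004
knob92 [276. 270.] 623 [array([ 474.5, -292. ]), array([28. ,  3.7]), np.float64(82.3)] z 0.0921
knob92 [229. 282.] 144 [array([ 476.9, -310.6]), array([6. , 1.6]), np.float64(80.4)] z 0.0921
knob92 [321. 282.] 133 [array([ 482.5, -275. ]), array([6. , 1.7]), np.float64(82.4)] z 0.0925
```

View pics/w19.png

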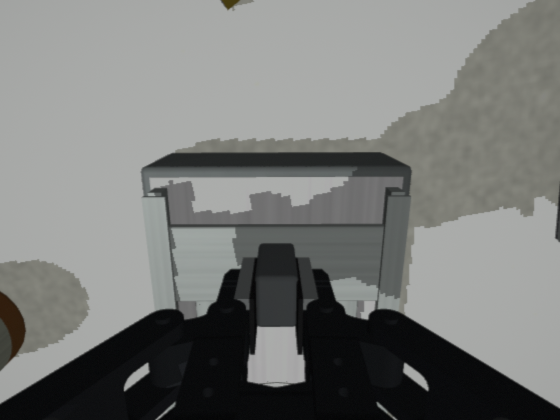

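```bash
python3 -m crank '[{"tx":-0.003,"ty":0,"tz":0,"spin":0,"grip":0.05},{"tx":-0.003,"ty":0,"tz":0,"spin":0,"grip":0.3},{"tx":-0.003,"ty":0,"tz":0,"spin":0,"grip":0.5},{"tx":-0.003,"ty":0,"tz":0,"spin":0,"grip":0.5},{"tx":-0.003,"ty":0,"tz":-0.02,"spin":0,"grip":0.5},{"tx":-0.003,"ty":0,"tz":-0.05,"spin":0,"grip":0.5},{"tx":-0.03,"ty":0,"tz":-0.08,"spin":0,"grip":0.5},{"tx":-0.065,"ty":0,"tz":-0.1,"spin":0,"grip":0.5},{"tx":-0.1,"ty":0,"tz":-0.11,"spin":0,"grip":0.5},{"tx":-0.13,"ty":0,"tz":-0.11,"spin":0,"grip":0.5},{"tx":-0.14,"ty":0,"tz":-0.11,"spin":0,"grip":0.5},{"tx":-0.14,"ty":0,"tz":-0.11,"spin":0,"grip":0.5},{"tx":-0.14,"ty":0,"tz":-0.11,"spin":0,"grip":0.5}]'; python3 wc.py w20.png; python3 -c "
from h import *
d=dict(np.load('last.npz')); u,v=proj(d,(.6128,-.3131,.06)); print(u,v); u=int(u);v=int(v)
save('w20c.png',d['frame'],(u-80,v-70,u+80,v+70),5)"
```

```text
t: 25.28
position: [0.62, -0.3155, 0.2005]
tcp_rot: [-0.238, -3.131, -0.001]
contact_force: [-0.9, -0.1, 0.5]
grip_width: 0.0423
[ 0.62   -0.3155  0.2005]
top50 [277. 141.] 20935 [array([ 588.5, -309. ]), array([102.2, 172.9]), np.float64(81.4)] z 0.0503
fork66 [277.  38.] 7501 [array([ 520.2, -298.1]), array([114.4,  70.3]), np.float64(81.3)] z 0.0656
grip100 [278.   2.] 159 [array([ 495., -295.]), array([15.2,  2.8]), np.float64(82.7)] z 0.0989
knob92 [278. 203.] 1170 [array([ 612.8, -312.7]), array([12.2, 45.8]), np.float64(17.2)] z 0.0915
skirt58 [269. 173.] 2411 [array([ 598.5, -318.9]), array([35. , 66.2]), np.float64(23.4)] z 0.0577
skirt58 [294. 213.] 1286 [array([ 630.7, -302. ]), array([24.7, 62.5]), np.float64(30.8)] z 0.0577
276.8716659467991 192.81075990109204
```

View pics/w20.png

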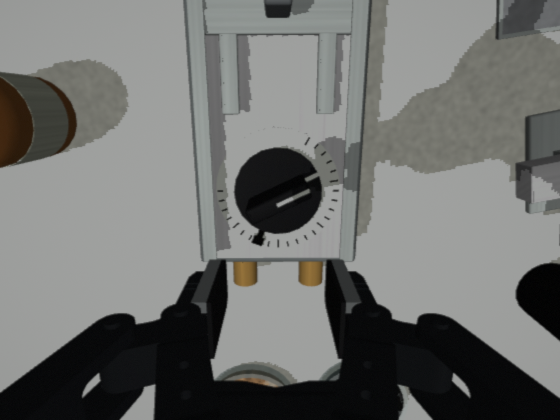

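View pics/w20c.png

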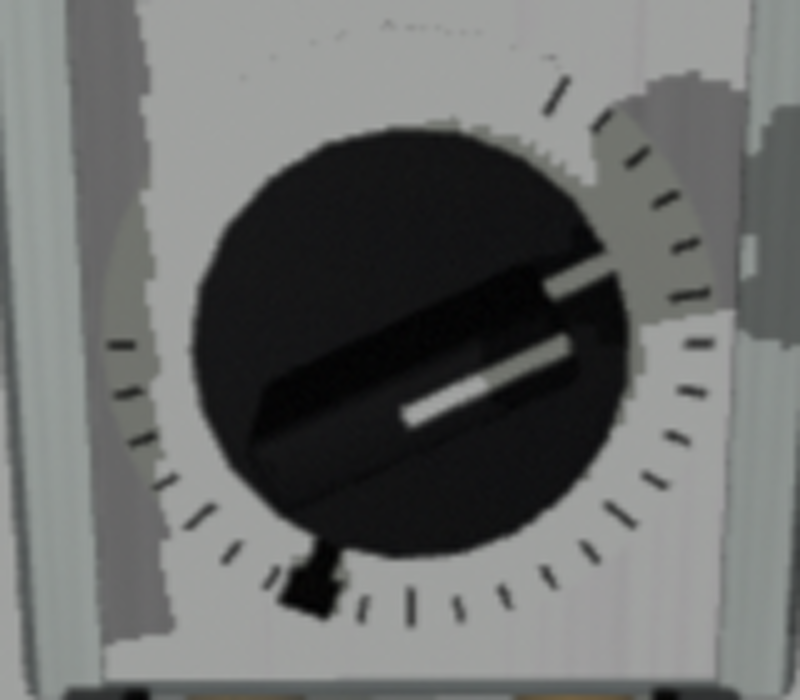

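```bash
cat > ang.py <<'E'
from h import *
import sys
d=dict(np.load('last.npz')); P,ok=cloud(d); val=d["frame"].astype(int).max(-1); Z=P[...,2]
C=np.array([.6128,-.3127]); 
if len(sys.argv)>2: C=np.array([float(sys.argv[1]),float(sys.argv[2])])
q=P[...,:2]-C; r=np.hypot(q[...,0],q[...,1]); a=np.degrees(np.arctan2(q[...,1],q[...,0]))
m=(val<45)&(r>.036)&(r<.055)&(abs(a)<70)&(Z<.062)&(Z>.045)
nl,lab,st,c=cv2.connectedComponentsWithStats(m.astype(np.uint8))
for i in range(1,nl):
    if st[i,4]>20:
        s=lab==i; print("mark",c[i].round(1),st[i,4],"z",np.median(Z[s]).round(4),"r",r[s].min().round(4),r[s].max().round(4),"ang mean",a[s].mean().round(2), "inner",a[s&(r<.042)].mean().round(2),"outer",a[s&(r>.042)].mean().round(2))
# pointer line: bright on knob top z~.092
m=(val>100)&(r<.027)&(Z>.085)
if m.any():
    print("pointer mean r %.4f ang %.2f n %d"%(r[m].mean(),np.degrees(np.arctan2(q[m][:,1].mean(),q[m][:,0].mean())),m.sum()))
m=(Z>.088)&(Z<.096)&(r<.03)
x=(P[m][:,:2]*1000).astype(np.float32); rr=cv2.minAreaRect(x); print("bar rect",rr)
# skirt circle
E
python3 ang.py; python3 -c "
from rig import ctrl; print(ctrl.observe()['qpos'].round(3))"; python3 go.py 0.6128 -0.3127 0.2 17.2
```

```text
mark [258.5 238.1] 101 z 0.0525 r 0.036 0.0479 ang mean -29.67 inner -29.98 outer -29.47
pointer mean r 0.0120 ang 94.44 n 131
bar rect ((612.8059692382812, -312.6799621582031), (12.281798362731934, 45.83003234863281), 16.989877700805664)
[-0.581  0.701  1.052 -0.     1.39  -2.   ]
t 25.33 pos [ 0.6195 -0.3155  0.2008] jaw 81.29 grip 0.0427 F [ 0.  -0.   0.2]
tx 0.0070 ty 0.0018 tz 0.0008 spin 64.09
```

```bash
python3 -m crank '[{"tx":0.007,"ty":0.0018,"tz":0,"spin":7,"grip":0.5},{"tx":0.007,"ty":0.0018,"tz":0,"spin":14,"grip":0.5},{"tx":0.007,"ty":0.0018,"tz":0,"spin":21,"grip":0.5},{"tx":0.007,"ty":0.0018,"tz":0,"spin":28,"grip":0.5},{"tx":0.007,"ty":0.0018,"tz":0.01,"spin":35,"grip":0.5},{"tx":0.007,"ty":0.0018,"tz":0.02,"spin":42,"grip":0.5},{"tx":0.007,"ty":0.0018,"tz":0.03,"spin":49,"grip":0.5},{"tx":0.007,"ty":0.0018,"tz":0.04,"spin":56,"grip":0.5},{"tx":0.007,"ty":0.0018,"tz":0.05,"spin":63,"grip":0.5},{"tx":0.007,"ty":0.0018,"tz":0.06,"spin":64.3,"grip":0.5},{"tx":0.007,"ty":0.0018,"tz":0.06,"spin":64.3,"grip":0.5},{"tx":0.007,"ty":0.0018,"tz":0.06,"spin":64.3,"grip":0.5}]'; python3 go.py 0.6128 -0.3127 0.083 17.0; python3 wc.py w21.png; python3 ang.py
```

```text
t: 26.33
position: [0.6129, -0.3127, 0.141]
tcp_rot: [-1.864, -2.527, 0.0]
contact_force: [0.8, -0.0, 0.8]
grip_width: 0.043
t 26.33 pos [ 0.6129 -0.3127  0.141 ] jaw 17.16 grip 0.0430 F [ 0.8 -0.   0.8]
tx -0.0000 ty -0.0000 tz 0.0580 spin 0.16
[ 0.6129 -0.3127  0.141 ]
top50 [49.  3.] 116 [array([ 461. , -229.6]), array([9.9, 4.3]), np.float64(9.0)] z 0.0498
top50 [234.  94.] 3414 [array([ 573.9, -244.9]), array([  6.8, 219.8]), np.float64(81.4)] z 0.0498
top50 [29. 72.] 2312 [array([ 454.3, -269.3]), array([54.3, 16. ]), np.float64(81.3)] z 0.0499
top50 [221. 196.] 27538 [array([ 586.2, -313.8]), array([103.7, 175.5]), np.float64(81.3)] z 0.0503
top50 [  7. 171.] 563 [array([ 447.9, -328.8]), array([24.8, 11.6]), np.float64(89.5)] z 0.05
fork66 [ 87. 140.] 14914 [array([ 511.1, -298.8]), array([113.8,  89.3]), np.float64(81.5)] z 0.0655
fork66 [131.  60.] 136 [array([ 515.8, -244.2]), array([7.2, 9.6]), np.float64(41.9)] z 0.0672
fork66 [159.  75.] 144 [array([ 530.6, -247.8]), array([ 5.4, 12.5]), np.float64(37.6)] z 0.0673
fork66 [215. 101.] 108 [array([ 560.7, -251.1]), array([
[... 158 characters left out ...]
68 [array([ 485.2, -293.1]), array([16. , 22.7]), np.float64(81.0)] z 0.0993
knob92 [ 44. 138.] 456 [array([ 490., -289.]), array([12.3, 24.8]), np.float64(44.6)] z 0.092
knob92 [274. 246.] 1848 [array([ 612.8, -312.3]), array([12., 46.]), np.float64(16.8)] z 0.0915
skirt58 [246. 223.] 3080 [array([ 594.7, -316. ]), array([28.4, 64.3]), np.float64(11.5)] z 0.0576
skirt58 [303. 223.] 3184 [array([ 629.9, -305. ]), array([28.7, 65.2]), np.float64(22.7)] z 0.0577
mark [318.4 270.2] 141 z 0.0525 r 0.036 0.0477 ang mean -29.8 inner -29.4 outer -30.11
pointer mean r 0.0136 ang 86.66 n 383
bar rect ((612.7808227539062, -312.2237854003906), (11.96202278137207, 46.10457229614258), 16.837806701660156)
```

View pics/w21.png

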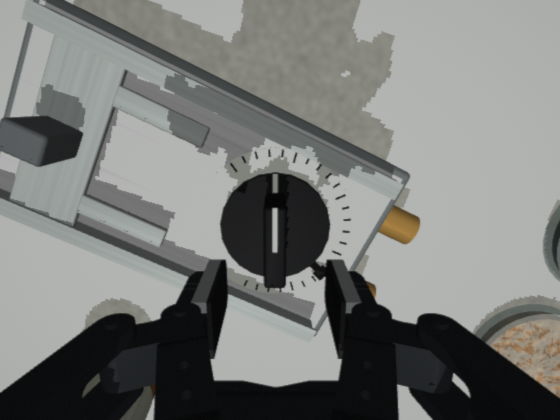

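```bash
python3 -m crank '[{"tx":0,"ty":0,"tz":0.02,"spin":0.2,"grip":0.5},{"tx":0,"ty":0,"tz":0.04,"spin":0.2,"grip":0.5},{"tx":0,"ty":0,"tz":0.055,"spin":0.2,"grip":0.5},{"tx":0,"ty":0,"tz":0.057,"spin":0.2,"grip":0.5},{"tx":0,"ty":0,"tz":0.057,"spin":0.2,"grip":0.5},{"tx":0,"ty":0,"tz":0.057,"spin":0.2,"grip":0.03},{"tx":0,"ty":0,"tz":0.057,"spin":0.2,"grip":0.03},{"tx":0,"ty":0,"tz":0.057,"spin":0.2,"grip":0.03},{"tx":0,"ty":0,"tz":0.057,"spin":0.2,"grip":0.03},{"tx":0,"ty":0,"tz":0.057,"spin":0.2,"grip":0.03},{"tx":0,"ty":0,"tz":0.057,"spin":0.2,"grip":0.03}]'; python3 go.py 0.6128 -0.3127 0.083 -29.7
```

```text
t: 27.3
position: [0.6127, -0.3137, 0.0864]
tcp_rot: [1.873, 2.522, -0.003]
contact_force: [-8.2, -1.3, 6.3]
grip_width: 0.0107
t 27.30 pos [ 0.6127 -0.3137  0.0864] jaw 16.81 grip 0.0107 F [-8.2 -1.3  6.3]
tx 0.0010 ty 0.0004 tz 0.0034 spin 46.51
```

```bash
python3 -m crank '[{"tx":0,"ty":-0.0006,"tz":0,"spin":3,"grip":0.03},{"tx":0,"ty":-0.0006,"tz":0,"spin":9,"grip":0.03},{"tx":0,"ty":-0.0006,"tz":0,"spin":15,"grip":0.03},{"tx":0,"ty":-0.0006,"tz":0,"spin":21,"grip":0.03},{"tx":0,"ty":-0.0006,"tz":0,"spin":27,"grip":0.03},{"tx":0,"ty":-0.0006,"tz":0,"spin":33,"grip":0.03},{"tx":0,"ty":-0.0006,"tz":0,"spin":39,"grip":0.03},{"tx":0,"ty":-0.0006,"tz":0,"spin":45,"grip":0.03},{"tx":0,"ty":-0.0006,"tz":0,"spin":51,"grip":0.03},{"tx":0,"ty":-0.0006,"tz":0,"spin":57,"grip":0.03},{"tx":0,"ty":-0.0006,"tz":0,"spin":60,"grip":0.03},{"tx":0,"ty":-0.0006,"tz":0,"spin":60,"grip":0.03}]'; python3 go.py 0.6128 -0.3127 0.083 -43;python3 wc.py w22.png|grep -v top50
```

```text
t: 28.3
position: [0.6118, -0.3136, 0.0864]
tcp_rot: [2.885, 1.244, -0.004]
contact_force: [-8.9, -0.3, 7.6]
grip_width: 0.0108
t 28.30 pos [ 0.6118 -0.3136  0.0864] jaw -43.36 grip 0.0108 F [-8.9 -0.3  7.6]
tx 0.0014 ty 0.0001 tz 0.0034 spin -0.36
[ 0.6118 -0.3136  0.0864]
fork66 [223. 163.] 158 [array([ 632.1, -261.7]), array([7.1, 9. ]), np.float64(31.5)] z 0.0674
fork66 [172. 203.] 222 [array([ 604.5, -259.5]), array([ 6.7, 12.7]), np.float64(72.0)] z 0.0674
fork66 [150. 218.] 213 [array([ 592.8, -257.8]), array([ 8.4, 11.3]), np.float64(39.0)] z 0.0674
fork66 [109. 244.] 289 [array([ 572.9, -254. ]), array([17.4,  8.6]), np.float64(19.3)] z 0.0674
fork66 [ 85. 263.] 265 [array([ 555.5, -251.2]), array([13.8,  8.8]), np.float64(4.5)] z 0.0673
fork66 [ 64. 274.] 295 [array([ 545.8, -248.3]), array([18.9,  6.4]), np.float64(30.9)] z 0.0674
fork66 [ 44. 289.] 251 [array([ 533.3, -246.9]), array([10.2, 11. ]), np.float64(69.8)] z 0.0673
fork66 [ 50. 336.] 6131 [array([ 515.2, -258.8]), array([90.6, 39.5]), np.float64(2.2)] z 0.0655
fork66 [427. 303.] 111 [array([ 653.8, -370.1]), array([7.7, 6.6]), np.float64(89.3)] z 0.0673
fork66 [286. 379.] 143 [array([ 577.5, -357.4]), array([ 4.9, 12.2]), np.float64(81.5)] z 0.0671
grip100 [251. 292.] 153 [array([ 613.9, -299.5]), array([2.4, 7. ]), np.float64(31.3)] z 0.0997
grip100 [301. 293.] 155 [array([ 626.2, -311.1]), array([2.4, 6.8]), np.float64(58.6)] z 0.1
knob92 [275. 297.] 3675 [array([ 612.2, -310.7]), array([46.6, 23.5]), np.float64(35.1)] z 0.0915
knob92 [232. 291.] 157 [array([ 605.7, -297.2]), array([1.7, 6.2]), np.float64(46.9)] z 0.092
knob92 [319. 291.] 154 [array([ 628.8, -319.3]), array([1.4, 6.2]), np.float64(47.9)] z 0.0921
skirt58 [235. 241.] 3491 [array([ 606.5, -292.2]), array([56.8, 23.8]), np.float64(17.1)] z 0.0576
skirt58 [316. 241.] 3520 [array([ 633.8, -318.1]), array([57. , 23.8]), np.float64(79.5)] z 0.0576
```

View pics/w22.png

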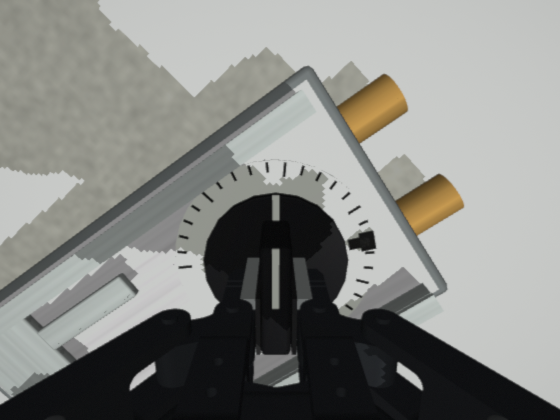

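```bash
python3 -m crank '[{"tx":0,"ty":0,"tz":0,"spin":4,"grip":0.03},{"tx":0,"ty":0,"tz":0,"spin":10,"grip":0.03},{"tx":0,"ty":0,"tz":0,"spin":16,"grip":0.03},{"tx":0,"ty":0,"tz":0,"spin":22,"grip":0.03},{"tx":0,"ty":0,"tz":0,"spin":28,"grip":0.03},{"tx":0,"ty":0,"tz":0,"spin":34,"grip":0.03},{"tx":0,"ty":0,"tz":0,"spin":40,"grip":0.03},{"tx":0,"ty":0,"tz":0,"spin":46,"grip":0.03},{"tx":0,"ty":0,"tz":0,"spin":52,"grip":0.03},{"tx":0,"ty":0,"tz":0,"spin":58,"grip":0.03},{"tx":0,"ty":0,"tz":0,"spin":64,"grip":0.03},{"tx":0,"ty":0,"tz":0,"spin":70,"grip":0.03},{"tx":0,"ty":0,"tz":0,"spin":74,"grip":0.03},{"tx":0,"ty":0,"tz":0,"spin":76,"grip":0.03},{"tx":0,"ty":0,"tz":0,"spin":76.3,"grip":0.03},{"tx":0,"ty":0,"tz":0,"spin":76.3,"grip":0.03}]'; python3 go.py 0.6128 -0.3127 0.083 -119.8;python3 wc.py w23.png|grep -E "knob|skirt"; python3 ang.py
```

```text
t: 29.68
position: [0.6115, -0.3125, 0.0863]
tcp_rot: [3.038, -0.8, -0.005]
contact_force: [-9.9, 2.8, 9.3]
grip_width: 0.0109
t 29.68 pos [ 0.6115 -0.3125  0.0863] jaw -119.50 grip 0.0109 F [-9.9  2.8  9.3]
tx 0.0012 ty -0.0005 tz 0.0033 spin 0.30
knob92 [275. 297.] 3643 [array([ 614.6, -311.2]), array([23.5, 46.6]), np.float64(49.2)] z 0.0915
knob92 [232. 292.] 168 [array([ 626.3, -301.6]), array([6.4, 1.3]), np.float64(60.7)] z 0.0922
knob92 [319. 291.] 162 [array([ 610.6, -329.5]), array([6.3, 1.5]), np.float64(63.3)] z 0.0923
skirt58 [235. 241.] 3445 [array([ 631.4, -300.7]), array([24.4, 55.6]), np.float64(22.1)] z 0.0576
skirt58 [316. 241.] 3410 [array([ 612.5, -334.4]), array([55.5, 24.5]), np.float64(8.7)] z 0.0575
mark [276.9 172.8] 397 z 0.0524 r 0.036 0.0482 ang mean -29.93 inner -29.81 outer -30.0
pointer mean r 0.0119 ang -29.81 n 533
bar rect ((613.392578125, -312.8377685546875), (36.96034240722656, 40.93851852416992), 20.414226531982422)
```

View pics/w23.png

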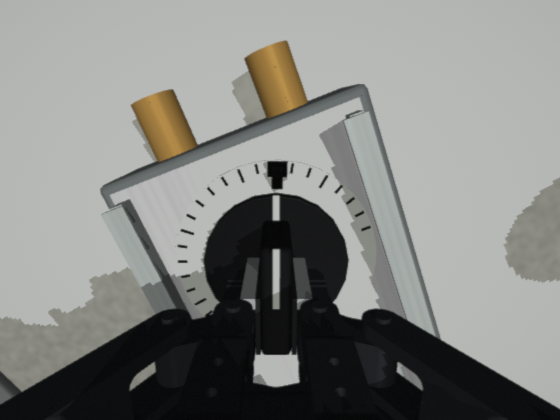

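```bash
python3 -m crank '[{"tx":0,"ty":0,"tz":0,"spin":0,"grip":0.15},{"tx":0,"ty":0,"tz":0,"spin":0,"grip":0.3},{"tx":0,"ty":0,"tz":0,"spin":0,"grip":0.45},{"tx":0,"ty":0,"tz":0,"spin":0,"grip":0.45},{"tx":0,"ty":0,"tz":-0.02,"spin":0,"grip":0.45},{"tx":0,"ty":0,"tz":-0.05,"spin":0,"grip":0.45},{"tx":0,"ty":0,"tz":-0.08,"spin":0,"grip":0.45},{"tx":0,"ty":0,"tz":-0.08,"spin":0,"grip":0.45},{"tx":0,"ty":0,"tz":-0.08,"spin":0,"grip":0.45}]'; python3 wc.py w24.png|grep -E "knob|grip"; python3 ang.py;python3 go.py 0.485 -0.2931 0.165 81.3
```

```text
t: 30.48
position: [0.6142, -0.3135, 0.1669]
tcp_rot: [3.037, -0.799, 0.008]
contact_force: [0.2, 0.2, -0.3]
grip_width: 0.0387
knob92 [276. 234.] 1443 [array([ 613.5, -312.6]), array([11.8, 46.1]), np.float64(61.0)] z 0.0915
mark [277.3 155.6] 157 z 0.0523 r 0.0364 0.0475 ang mean -29.95 inner -29.58 outer -30.16
pointer mean r 0.0163 ang -9.37 n 285
bar rect ((613.489501953125, -312.64385986328125), (11.76184368133545, 46.08855438232422), 61.002960205078125)
t 30.53 pos [ 0.6133 -0.3129  0.1648] jaw -119.49 grip 0.0386 F [ 0.3  0.9 -0.2]
tx -0.1214 ty 0.0459 tz -0.0004 spin -20.79
```

View pics/w24.png

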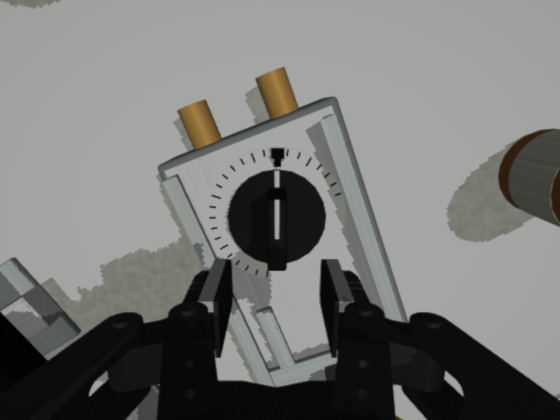

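```bash
python3 -m crank '[{"tx":-0.025,"ty":0.009,"tz":0,"spin":-5,"grip":0.5},{"tx":-0.05,"ty":0.018,"tz":0,"spin":-10,"grip":0.5},{"tx":-0.08,"ty":0.03,"tz":0,"spin":-15,"grip":0.5},{"tx":-0.105,"ty":0.04,"tz":0,"spin":-20.8,"grip":0.5},{"tx":-0.1214,"ty":0.0459,"tz":0,"spin":-20.8,"grip":0.5},{"tx":-0.1214,"ty":0.0459,"tz":0.02,"spin":-20.8,"grip":0.5},{"tx":-0.1214,"ty":0.0459,"tz":0.02,"spin":-20.8,"grip":0.5},{"tx":-0.1214,"ty":0.0459,"tz":0.02,"spin":-20.8,"grip":0.5}]'; python3 wc.py w25.png|grep -E "knob|grip|^.[ 0]";python3 go.py 0.485 -0.2931 0.09 81.3
```

```text
t: 31.2
position: [0.4841, -0.2924, 0.1427]
tcp_rot: [-3.13, 0.238, 0.005]
contact_force: [-0.2, 0.0, -0.2]
grip_width: 0.0428
[ 0.4841 -0.2924  0.1427]
grip100 [278. 252.] 1206 [array([ 485.7, -293.4]), array([15.5, 22. ]), np.float64(80.8)] z 0.0994
knob92 [264.  10.] 612 [array([ 597.6, -303.7]), array([12.1, 10.8]), np.float64(61.3)] z 0.0914
knob92 [277. 228.] 143 [array([ 495.9, -294.6]), array([15.3,  2.1]), np.float64(85.7)] z 0.0921
t 31.25 pos [ 0.4849 -0.2928  0.1436] jaw -98.69 grip 0.0426 F [0.4 0.6 0.2]
tx 0.0003 ty 0.0003 tz 0.0536 spin 0.01
```

View pics/w25.png

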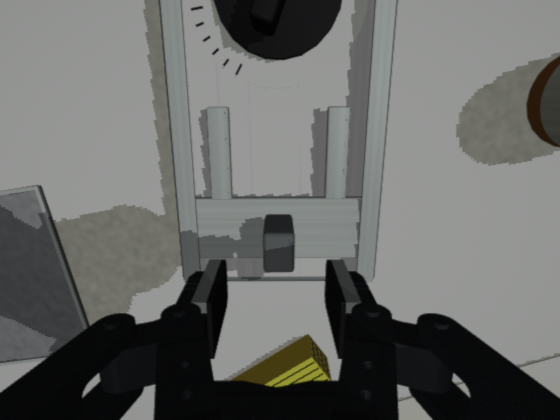

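```bash
python3 -m crank '[{"tx":0.0005,"ty":0.0003,"tz":0.02,"spin":0,"grip":0.5},{"tx":0.0005,"ty":0.0003,"tz":0.04,"spin":0,"grip":0.5},{"tx":0.0005,"ty":0.0003,"tz":0.051,"spin":0,"grip":0.5},{"tx":0.0005,"ty":0.0003,"tz":0.051,"spin":0,"grip":0.5},{"tx":0.0005,"ty":0.0003,"tz":0.051,"spin":0,"grip":0.05},{"tx":0.0005,"ty":0.0003,"tz":0.051,"spin":0,"grip":0.05},{"tx":0.0005,"ty":0.0003,"tz":0.051,"spin":0,"grip":0.05},{"tx":0.0005,"ty":0.0003,"tz":0.051,"spin":0,"grip":0.05},{"tx":0.0005,"ty":0.0003,"tz":0.051,"spin":0,"grip":0.05},{"tx":0.0005,"ty":0.0003,"tz":0.051,"spin":0,"grip":0.05}]'; python3 go.py 0.5535 -0.3036 0.09 81.3
```

```text
t: 32.08
position: [0.486, -0.2939, 0.0944]
tcp_rot: [3.131, -0.238, 0.004]
contact_force: [1.1, -0.6, 5.8]
grip_width: 0.0151
t 32.08 pos [ 0.486  -0.2939  0.0944] jaw -98.70 grip 0.0151 F [ 1.1 -0.6  5.8]
tx 0.0682 ty -0.0006 tz 0.0046 spin 0.00
```

```bash
python3 -m crank '[{"tx":0.006,"ty":0,"tz":0,"spin":0,"grip":0.05},{"tx":0.014,"ty":0,"tz":0,"spin":0,"grip":0.05},{"tx":0.022,"ty":0,"tz":0,"spin":0,"grip":0.05},{"tx":0.03,"ty":0,"tz":0,"spin":0,"grip":0.05},{"tx":0.038,"ty":0,"tz":0,"spin":0,"grip":0.05},{"tx":0.046,"ty":0,"tz":0,"spin":0,"grip":0.05},{"tx":0.054,"ty":0,"tz":0,"spin":0,"grip":0.05},{"tx":0.06,"ty":0,"tz":0,"spin":0,"grip":0.05},{"tx":0.064,"ty":0,"tz":0,"spin":0,"grip":0.05},{"tx":0.067,"ty":0,"tz":0,"spin":0,"grip":0.05},{"tx":0.067,"ty":0,"tz":0,"spin":0,"grip":0.05}]'; python3 go.py 0.5535 -0.3036 0.09 81.3
```

```text
t: 33.0
position: [0.5524, -0.3039, 0.0945]
tcp_rot: [3.132, -0.238, 0.003]
contact_force: [0.3, -0.7, 5.6]
grip_width: 0.015
t 33.00 pos [ 0.5524 -0.3039  0.0945] jaw -98.69 grip 0.0150 F [ 0.3 -0.7  5.6]
tx 0.0010 ty -0.0005 tz 0.0045 spin 0.01
```

```bash
python3 -m crank '[{"tx":0.001,"ty":0,"tz":0,"spin":0,"grip":0.05},{"tx":0.002,"ty":0,"tz":0,"spin":0,"grip":0.05},{"tx":0.003,"ty":0,"tz":0,"spin":0,"grip":0.05},{"tx":0.003,"ty":0,"tz":0,"spin":0,"grip":0.05}]'; python3 wc.py w26.png|grep -E "knob|grip|^.[ 0]"
```

```text
t: 33.33
position: [0.5546, -0.3042, 0.0945]
tcp_rot: [3.132, -0.238, 0.001]
contact_force: [-1.4, 0.6, 8.0]
grip_width: 0.0145
[ 0.5546 -0.3042  0.0945]
grip100 [275. 305.] 2333 [array([ 555.1, -303.8]), array([28. , 24.1]), np.float64(81.5)] z 0.0994
grip100 [324. 291.] 113 [array([ 559.6, -322.6]), array([6. , 1.5]), np.float64(74.6)] z 0.1002
grip100 [227. 291.] 109 [array([ 565.1, -287.1]), array([5.8, 1.5]), np.float64(82.7)] z 0.1002
knob92 [276. 143.] 4371 [array([ 613. , -312.5]), array([12.1, 46. ]), np.float64(60.5)] z 0.0915
knob92 [276. 273.] 611 [array([ 565.3, -305.4]), array([28.2,  3.6]), np.float64(81.5)] z 0.092
knob92 [230. 281.] 141 [array([ 564.9, -286.9]), array([6.3, 1.9]), np.float64(85.0)] z 0.0922
knob92 [322. 281.] 136 [array([ 559.3, -322.8]), array([6.1, 1.7]), np.float64(78.8)] z 0.0918
```

```bash
python3 -m crank '[{"tx":0.001,"ty":0,"tz":0,"spin":0,"grip":0.05},{"tx":0.002,"ty":0,"tz":0,"spin":0,"grip":0.05},{"tx":0.003,"ty":0,"tz":0,"spin":0,"grip":0.05},{"tx":0.003,"ty":0,"tz":0,"spin":0,"grip":0.05}]'; python3 wc.py w27.png|grep -E "knob|grip|^.[ 0]"
```

```text
t: 33.72
position: [0.5547, -0.3042, 0.0944]
tcp_rot: [-3.132, 0.238, 0.009]
contact_force: [-13.2, 1.6, 14.3]
grip_width: 0.015
[ 0.5547 -0.3042  0.0944]
grip100 [247. 281.] 126 [array([ 567.8, -295.3]), array([7.1, 2.6]), np.float64(64.0)] z 0.0999
grip100 [277. 306.] 2180 [array([ 554.6, -307. ]), array([21.5, 24.4]), np.float64(81.2)] z 0.0994
grip100 [227. 291.] 117 [array([ 565.2, -287.1]), array([6.1, 1.5]), np.float64(82.7)] z 0.0999
grip100 [325. 291.] 102 [array([ 559.8, -322.8]), array([5.8, 1.5]), np.float64(82.8)] z 0.1
knob92 [277. 144.] 4381 [array([ 613. , -312.5]), array([12.1, 46.1]), np.float64(60.4)] z 0.0915
knob92 [276. 274.] 625 [array([ 565.3, -305.4]), array([28.1,  3.8]), np.float64(81.8)] z 0.0922
knob92 [229. 281.] 139 [array([ 565.1, -287. ]), array([6.1, 1.7]), np.float64(82.9)] z 0.0917
knob92 [322. 281.] 144 [array([ 559.7, -322.7]), array([5.9, 1.5]), np.float64(83.9)] z 0.0919
```

View pics/w27.png

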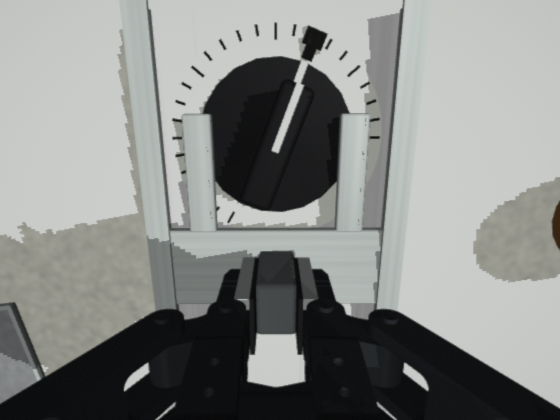

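```bash
python3 -m crank '[{"tx":-0.001,"ty":0,"tz":0,"spin":0,"grip":0.05},{"tx":-0.001,"ty":0,"tz":0,"spin":0,"grip":0.3},{"tx":-0.001,"ty":0,"tz":0,"spin":0,"grip":0.5},{"tx":-0.001,"ty":0,"tz":0,"spin":0,"grip":0.5},{"tx":-0.001,"ty":0,"tz":-0.02,"spin":0,"grip":0.5},{"tx":-0.001,"ty":0,"tz":-0.05,"spin":0,"grip":0.5},{"tx":-0.001,"ty":0,"tz":-0.09,"spin":0,"grip":0.5},{"tx":-0.001,"ty":0,"tz":-0.12,"spin":0,"grip":0.5},{"tx":-0.001,"ty":0,"tz":-0.14,"spin":0,"grip":0.5},{"tx":-0.001,"ty":0,"tz":-0.14,"spin":0,"grip":0.5},{"tx":-0.001,"ty":0,"tz":-0.14,"spin":0,"grip":0.5}]'; python3 wc.py w28.png|grep -E "knob|grip|^.[ 0]"; python3 ang.py; python3 con.py c1 | grep grip
python3 - <<'E'
from h import *
for n in ["scene","side"]:
    d=viewer.get_image(n); P,ok=cloud(d); v=d["frame"].max(-1)
    m=ok&(P[...,2]>.0815)&(P[...,2]<.092)&(v<60)&(P[...,0]>.5)&(P[...,0]<.72)&(P[...,1]>-.14)&(P[...,1]<.35)
    nl,lab,st,c=cv2.connectedComponentsWithStats(m.astype(np.uint8))
    for i in range(1,nl):
        if st[i,4]>60:
            q=P[lab==i]; print(n,c[i].round(),st[i,4],[np.round(a,1) for a in cv2.minAreaRect((q[:,:2]*1000).astype(np.float32))],np.median(q[:,2]).round(4))
E
```

```text
t: 34.68
position: [0.5569, -0.3044, 0.2342]
tcp_rot: [3.132, -0.238, 0.003]
contact_force: [-0.7, -0.1, -0.1]
grip_width: 0.0428
[ 0.5569 -0.3044  0.2342]
grip100 [276. 210.] 570 [array([ 554.3, -303.6]), array([15.9, 21.6]), np.float64(82.4)] z 0.0994
knob92 [276. 127.] 1037 [array([ 613.2, -312.4]), array([11.9, 45.9]), np.float64(60.5)] z 0.0915
mark [295.1  74.8] 111 z 0.0524 r 0.0361 0.0475 ang mean -29.81 inner -29.88 outer -29.77
pointer mean r 0.0161 ang -10.18 n 767
bar rect ((613.2403564453125, -312.43890380859375), (11.944644927978516, 45.8884162902832), 60.539119720458984)
scene grip100 [225. 256.] 67 [array([ 554.8, -305.2]), array([15.5, 22.2]), np.float64(81.9)] z 0.0996
side grip100 [307. 289.] 64 [array([ 552.3, -302.8]), array([16.6, 22.1]), np.float64(75.8)] z 0.0992
scene [380. 174.] 209 [array([620.5, 275.7]), array([108.4,  36.8]), np.float64(1.2)] 0.0849
scene [366. 186.] 240 [array([625.2, 185.4]), array([110.1,  36.5]), np.float64(1.6)] 0.0851
scene [350. 199.] 272 [array([628.4,  95. ]), array([109.8,  35.7]), np.float64(2.2)] 0.0852
scene [333. 213.] 317 [array([631.9,   7.5]), array([110.7,  37.1]), np.float64(3.4)] 0.0852
scene [315. 229.] 364 [array([636.5, -83.2]), array([111.5,  34.3]), np.float64(1.7)] 0.0854
side [286. 142.] 184 [array([616.3, 277.1]), array([106.6,  35. ]), np.float64(2.7)] 0.085
side [286. 180.] 63 [array([582.5,  96.3]), array([27.1, 33.9]), np.float64(5.3)] 0.0849
side [293. 200.] 64 [array([584.1,   6.3]), array([35.3, 23.7]), np.float64(77.7)] 0.0854
```

View pics/w28.png

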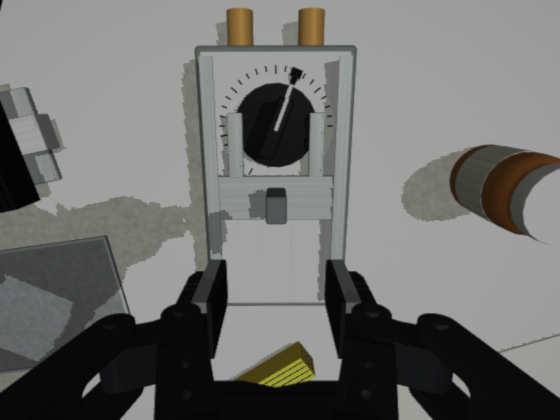

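View pics/scene_c1.png

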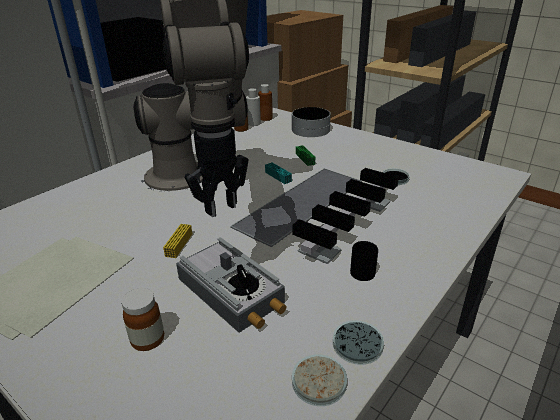

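```bash
python3 -c "
from rig import order; print(order.close_job())"
```

```text
the job is handed in; nothing more can be done
None
```

All five black bars are on the rail, and the regulator is set and locked. I handed the job in after about 35 s of the 210 s allowed; no verdict is reported.

- **Bars:** In the wrist images each bar's middle lay within about 1–2 mm of its jet and within about 0.5° of square to the rail. Their tops were at 85 mm, so they are lying flat. The final scene picture shows all five still in place. In the final side view the arm hid most of the bars, so that camera could not confirm all of them. The scene camera puts the bars about 1–3 mm farther out in x than the wrist camera, which matches the offset it already showed on the board.
- **Lock:** It started about 6 mm short of fully home. I drew it back to its stop (about 13 N of resistance) and, after setting the knob, pushed it home to the other stop. The grip block then stood 59.6 mm from the knob's axis, against 60 mm nominal. The grip width dipped slightly for a moment during the last push; I pushed again and reached the stop.
- **Knob:** I turned it about 136° clockwise. With the lock home, the pointer stands at −29.5° and the mark at −29.8°, so it is at the mark. My automatic reading of the white pointer line gave a different angle (about −10°). I discarded it because bright pixels around the knob upset it. The measured direction of the knob's grip and the picture agree with each other.
- **Dish, tube and jar:** I did not touch them, nor the coloured decoy bars.

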